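Recharge the pear store's gas scrubber

ROBOT

A 6-joint arm with a two-finger parallel gripper is mounted at the origin on the work surface. World frame = base frame: x ahead of the robot, y to its left, z up, the work surface at z = 0. Lengths are in mm, angles in rad, forces in N, time in s.
With the tool pointing down it reaches from about 300 to 775 mm from the base axis. Payload 14.6 kg.
Tool frame: the origin (TCP) lies at the very end of the fingers, on their centre line; the grasp point (between the pads) lies 19 mm behind it (grip_point_offset is the distance from the TCP to the grasp point, in mm); z points along the fingers, y is the line along which they close (so a half turn about z gives the same grasp; the last joint's range is limited). The gripper opens to 94 mm and grips with 3 to 60 N. Pads are 16 mm wide; open, the fingers measure 119 mm over their backs; the gripper's body (75 mm by 177 mm) begins 78 mm behind the grasp point.
Start: joints at [-1.253, 0.3, 1.521, -0, 1.321, -0.067], TCP at [206.448, -509.773, 205.446] pointing down, gripper open.
Joint ranges: [-3.03, 3.03], [-0.79, 2.21], [0.23, 2.52], [-1.04, 4.18], [0, 3.07], [-2.55, 2.55]. Speed limits (rad/s): [2.22, 2.22, 2.57, 3.14, 3.14, 3.14].

INTERFACE

Orientations are given as [roll, pitch, yaw] about the fixed x, y, z axes, in that order (R = Rz(yaw) Ry(pitch) Rx(roll)).
In Python, from cell import read_state, camera, camera_info, sign_off, grip_point_offset gives the robot as it stands.
- The arm moves only by the shell command python3 -m handwheel 'ROWS' [FORCE]. ROWS is text: rows parted by semicolons, each of 5 numbers parted by spaces: the shift along the world's x, y, z in units of 40 mm (1.0 is 40 mm), then the turn about the world's z in units of 5 degrees (1.0 is 5 degrees), then the closure, from 0 (fully open) to 1 (shut). In form: dx dy dz yaw gripper; .... A call has 1 to 12 rows; each row shifts and turns the commanded pose from where the row before left it; what a row does not reach is not made up. A row lasts 1/12 s, in which the tool goes at most 41.7 mm and 7.16 degrees, less where a joint would pass 70% of its speed; a pose out of reach is approached as far as the arm can. A call is refused whole if a number of a shift passes 1 or a number of a turn 1, either way. A call with a gripper value outside its range is refused whole. The fingers move at their own pace and stop on an object; FORCE is the grip in N (left out, the last holds). Time passes only in rows, so rows that do not move let the fingers close. It gives the time, the measured TCP pose, the force, the opening and the grip force at its end, in the units of the state.
- read_state(): the state, without advancing time (a new reading comes with each control period).
- camera(name): name is "scene" or "top" or "wrist"; returns (picture, depth): 400x640x3 uint8, red, green, blue; 400x640 float32, mm along the optical axis (not along the pixel's ray), 0 where there is no reading.
- camera_info(name): a dict with "intrinsics" (3x3 intrinsics, pixels), "world_from_camera" (4x4, takes a point from camera to world coordinates). Camera axes: x right, y down, z forward; pixel columns grow to the right and rows downward; lengths in mm; the calibration is good to about 2 mm. A picture is of the moment at which its call begins: read the wrist's pose just before it. camera_info takes no time and is no camera call; for the wrist camera it gives the pose at the moment of the call.
- sign_off(): hands the job in; it is judged then, once.
The state is a dict: "clock": time; "joints": joint angles; "qd": joint speeds; "effort": joint torques, N m; "eef_pos": TCP position; "eef_rot": TCP orientation; "wrist_force": force on the tool from outside, world axes, zero at the start; "moment": the same for the moment, N m; "finger_gap": finger opening in mm; "finger_force": force on a finger pad.
Only numpy, scipy, OpenCV 4.12 (cv2) and the standard library are available. Lean on these libraries where they do the work, as an engineer would, in place of code of your own. Each camera call takes 0.05 s, during which the arm holds its last target. There are 200 camera calls.

TASK

Recharge the gas scrubber at the pear packing bench: put every purple absorber plug into the white tube and push each one down with the packing rod, not with the fingers, until the plugs form a solid stack on the tube's floor, finishing with a firm push of the rod on the stack. Then stir the bead bowl with the rod's foot, keeping the fingers out of the beads, until every bead has clearly shifted from where it lay, with none spilled. Stand the rod back upright in its blue stand, let go, and leave the pears, tape and green block where they are.

Things in the scene. Friction and masses are not known exactly. Their poses are not given: they have to be found in the camera images.
- tube_mouth (a point): Centre of the open top of the absorber tube, 169 mm above the table: a white upright tube, 64 mm square outside, fixed to a 110 mm square aluminium plate, with an orange funnel lip flaring to about 68 mm inside and 78 mm outside. z up; the wall on +x has an 11 mm wide window slot from 30 mm below the bore top down.
- tube_bore (a point): Top of the tube's straight bore, 12 mm below tube_mouth, under the funnel: square, 52 mm wide. Three steel leaf springs on the +y wall point down and inwards; they stop a dropped-in plug with its top about level with the mouth (up to 20 mm above it), and hold it wherever it is left. Pushing a plug down past them takes about 2 to 10 N.
- tube_floor (a point): Centre of the tube's inner floor, 157 mm straight below tube_mouth and 12 mm above the table. Three 45 mm plugs stacked solid on it reach 135 mm above it (22 mm below the mouth).
- rod_grip (a point): Centre of the orange grip (26 mm diameter, 50 mm long, upright) of the packing rod, 146 mm above the rod's foot. Above the grip is a black knob, 42 mm diameter, 14 mm thick, whose top is 186 mm above the foot. Rod axis is z, mass about 0.16 kg.
- rod_tip (a point): Centre of the underside of the rod's black rubber foot (30 mm diameter, 12 mm thick); between foot and grip the steel shaft is 24 mm in diameter and 110 mm long. z points up the rod to the grip.
- stand_floor (a point): Centre of the inner floor of the blue rod stand, 10 mm above the table, on which the rod's foot rests. The stand is a fixed 90 mm square plate with an upright square well, 36 mm wide inside and 46 mm outside, whose flared top (about 48 mm inside) is 65 mm above this point.
- bowl_floor (a point): Centre of the inner floor of the fixed grey bead bowl, 6 mm above the table: straight wall, 150 mm inside and 158 mm outside diameter, rim 49 mm above this point.
- plug1_center (a point): Centre (half-way up) of a purple absorber plug with a pale band: an upright cylinder, 48 mm diameter, 45 mm tall, edges bevelled 2 x 4 mm, about 0.09 kg, standing on the table; either end up is the same. Absent (None) in some runs.
- plug2_center (a point): Centre (half-way up) of a purple absorber plug with a pale band: an upright cylinder, 48 mm diameter, 45 mm tall, edges bevelled 2 x 4 mm, about 0.09 kg, standing on the table; either end up is the same. Absent (None) in some runs.
- plug3_center (a point): Centre (half-way up) of a purple absorber plug with a pale band: an upright cylinder, 48 mm diameter, 45 mm tall, edges bevelled 2 x 4 mm, about 0.09 kg, standing on the table; either end up is the same. Absent (None) in some runs.
- bead1_center (a point): Centre of a chunky white or lilac absorber bead in the bowl: a short upright cylinder, 28 mm diameter, 24 mm tall, 25 g. There are six: one about the middle and five around it.
- bead2_center (a point): Centre of a chunky white or lilac absorber bead in the bowl: a short upright cylinder, 28 mm diameter, 24 mm tall, 25 g. There are six: one about the middle and five around it.
- bead3_center (a point): Centre of a chunky white or lilac absorber bead in the bowl: a short upright cylinder, 28 mm diameter, 24 mm tall, 25 g. There are six: one about the middle and five around it.
- bead4_center (a point): Centre of a chunky white or lilac absorber bead in the bowl: a short upright cylinder, 28 mm diameter, 24 mm tall, 25 g. There are six: one about the middle and five around it.
- bead5_center (a point): Centre of a chunky white or lilac absorber bead in the bowl: a short upright cylinder, 28 mm diameter, 24 mm tall, 25 g. There are six: one about the middle and five around it.
- bead6_center (a point): Centre of a chunky white or lilac absorber bead in the bowl: a short upright cylinder, 28 mm diameter, 24 mm tall, 25 g. There are six: one about the middle and five around it.
- pear1_center (a point): Bystander, not to be disturbed: body of a loose pear, 40 mm above its base; 84 mm diameter, 90 mm tall.
- pear2_center (a point): Bystander, not to be disturbed: body of another loose pear, 40 mm above its base; 84 mm diameter, 90 mm tall.
- tape_center (a point): Bystander, not to be disturbed: a clear roll of tape lying flat, its centre; 90 mm diameter, 30 mm tall.
- block_center (a point): Bystander, not to be disturbed: a green block lying flat, its centre; 100 x 50 x 20 mm.
Not all that is in view belongs to the job. What is shaped like the part that bears rod_grip but red is not meant. What is shaped like the part that bears plug2_center but brown is not meant.

How it is judged (in metres and radians):
On the way, in this order (a step that is already met when the one before it is completed fails the run):
1. all plugs stacked solid on the tube's floor, with the rod pressing on the stack (over 5 N) (((horizontal distance between plug1_center and tube_floor below 0.008 m and z of plug1_center in the frame of tube_floor between 0.0185 and 0.0265 m) or (horizontal distance between plug1_center and tube_floor below 0.008 m and z of plug1_center in the frame of tube_floor between 0.0635 and 0.0715 m) or (horizontal distance between plug1_center and tube_floor below 0.008 m and z of plug1_center in the frame of tube_floor between 0.1085 and 0.1165 m)) and ((horizontal distance between plug2_center and tube_floor below 0.008 m and z of plug2_center in the frame of tube_floor between 0.0185 and 0.0265 m) or (horizontal distance between plug2_center and tube_floor below 0.008 m and z of plug2_center in the frame of tube_floor between 0.0635 and 0.0715 m) or (horizontal distance between plug2_center and tube_floor below 0.008 m and z of plug2_center in the frame of tube_floor between 0.1085 and 0.1165 m)) and ((horizontal distance between plug3_center and tube_floor below 0.008 m and z of plug3_center in the frame of tube_floor between 0.0185 and 0.0265 m) or (horizontal distance between plug3_center and tube_floor below 0.008 m and z of plug3_center in the frame of tube_floor between 0.0635 and 0.0715 m) or (horizontal distance between plug3_center and tube_floor below 0.008 m and z of plug3_center in the frame of tube_floor between 0.1085 and 0.1165 m)) and ((horizontal distance between plug1_center and tube_floor below 0.008 m and z of plug1_center in the frame of tube_floor between 0.0185 and 0.0265 m) or (horizontal distance between plug2_center and tube_floor below 0.008 m and z of plug2_center in the frame of tube_floor between 0.0185 and 0.0265 m) or (horizontal distance between plug3_center and tube_floor below 0.008 m and z of plug3_center in the frame of tube_floor between 0.0185 and 0.0265 m)) and ((horizontal distance between plug1_center and tube_floor below 0.008 m and z of plug1_center in the frame of tube_floor between 0.0635 and 0.0715 m) or (horizontal distance between plug2_center and tube_floor below 0.008 m and z of plug2_center in the frame of tube_floor between 0.0635 and 0.0715 m) or (horizontal distance between plug3_center and tube_floor below 0.008 m and z of plug3_center in the frame of tube_floor between 0.0635 and 0.0715 m)) and (contact force between rod and plug1 above 5 N or contact force between rod and plug2 above 5 N or contact force between rod and plug3 above 5 N)), for 0.02 s.
2. the rod's foot is down in the bowl and every bead lies over 15 mm from where it started (horizontal distance between rod_tip and bowl_floor below 0.07 m and z of rod_tip in the frame of bowl_floor below 0.024 m and distance of each of bead1_center, bead2_center, bead3_center, bead4_center, bead5_center, bead6_center from where it was at the start of the episode above 0.015 m), for 0.1 s.
At the end, for the whole second after the job is handed in: Every plug in the tube, at its level of a solid stack on the floor (within 4 mm); every bead in the bowl; the rod upright (within 0.25 rad) in its stand with its foot on the stand's floor (within 8 mm), released and at rest (((horizontal distance between plug1_center and tube_floor below 0.008 m and z of plug1_center in the frame of tube_floor between 0.0185 and 0.0265 m) or (horizontal distance between plug1_center and tube_floor below 0.008 m and z of plug1_center in the frame of tube_floor between 0.0635 and 0.0715 m) or (horizontal distance between plug1_center and tube_floor below 0.008 m and z of plug1_center in the frame of tube_floor between 0.1085 and 0.1165 m)) and ((horizontal distance between plug2_center and tube_floor below 0.008 m and z of plug2_center in the frame of tube_floor between 0.0185 and 0.0265 m) or (horizontal distance between plug2_center and tube_floor below 0.008 m and z of plug2_center in the frame of tube_floor between 0.0635 and 0.0715 m) or (horizontal distance between plug2_center and tube_floor below 0.008 m and z of plug2_center in the frame of tube_floor between 0.1085 and 0.1165 m)) and ((horizontal distance between plug3_center and tube_floor below 0.008 m and z of plug3_center in the frame of tube_floor between 0.0185 and 0.0265 m) or (horizontal distance between plug3_center and tube_floor below 0.008 m and z of plug3_center in the frame of tube_floor between 0.0635 and 0.0715 m) or (horizontal distance between plug3_center and tube_floor below 0.008 m and z of plug3_center in the frame of tube_floor between 0.1085 and 0.1165 m)) and ((horizontal distance between plug1_center and tube_floor below 0.008 m and z of plug1_center in the frame of tube_floor between 0.0185 and 0.0265 m) or (horizontal distance between plug2_center and tube_floor below 0.008 m and z of plug2_center in the frame of tube_floor between 0.0185 and 0.0265 m) or (horizontal distance between plug3_center and tube_floor below 0.008 m and z of plug3_center in the frame of tube_floor between 0.0185 and 0.0265 m)) and ((horizontal distance between plug1_center and tube_floor below 0.008 m and z of plug1_center in the frame of tube_floor between 0.0635 and 0.0715 m) or (horizontal distance between plug2_center and tube_floor below 0.008 m and z of plug2_center in the frame of tube_floor between 0.0635 and 0.0715 m) or (horizontal distance between plug3_center and tube_floor below 0.008 m and z of plug3_center in the frame of tube_floor between 0.0635 and 0.0715 m)) and horizontal distance between each of bead1_center, bead2_center, bead3_center, bead4_center, bead5_center, bead6_center and bowl_floor below 0.075 m and z of each of bead1_center, bead2_center, bead3_center, bead4_center, bead5_center, bead6_center in the frame of bowl_floor below 0.06 m and horizontal distance between rod_tip and stand_floor below 0.015 m and z of rod_tip in the frame of stand_floor below 0.008 m and angle between rod_tip's own z axis and vertical below 0.25 rad and linear speed of rod below 0.02 m/s); the robot touches nothing.
It fails at once if a plug pushed down the tube by the fingers instead of the rod ((contact force between the fingers and plug1 above 1 N and horizontal distance between plug1_center and tube_floor below 0.012 m and z of plug1_center in the frame of tube_floor below 0.125 m) or (contact force between the fingers and plug2 above 1 N and horizontal distance between plug2_center and tube_floor below 0.012 m and z of plug2_center in the frame of tube_floor below 0.125 m) or (contact force between the fingers and plug3 above 1 N and horizontal distance between plug3_center and tube_floor below 0.012 m and z of plug3_center in the frame of tube_floor below 0.125 m)).
It fails at once if fingers in the beads (contact force between the fingers and bead1 above 1 N or contact force between the fingers and bead2 above 1 N or contact force between the fingers and bead3 above 1 N or contact force between the fingers and bead4 above 1 N or contact force between the fingers and bead5 above 1 N or contact force between the fingers and bead6 above 1 N).
It fails at once if a bead spilled from the bowl (horizontal distance between any of bead1_center, bead2_center, bead3_center, bead4_center, bead5_center, bead6_center and bowl_floor above 0.085 m).
It fails at once if a pear, the tape or the green block moved over 40 mm (distance of any of pear1_center, pear2_center, tape_center, block_center from where it was at the start of the episode above 0.04 m).
Of plug1, plug2, plug3 only 2 to 3 are there at a start; the rules pass over those that are not, and their reading is None.
At some moment in a run one of plug1, plug2, plug3 may be knocked a few centimetres aside while the robot is not near it.
It also fails if it takes over 210 s, if anything falls off the work surface, if the arm or the gripper's body presses on something with over 40 N, if the wrist force passes 120 N, or if a joint passes its speed limit or range.

## Working session

There is one attempt and no reset: what is moved stays moved. The work goes in short steps, Python scripts to look and compute and a shell command to move; the robot and the scene stay as the last step left them, time stands still between calls to the robot, and variables do not carry over. Pictures are saved under pics/ and viewed, at most 14 in all, crops included, and the job is handed in when it is done.

```bash
mkdir -p pics; ls
python3 - <<'E'
from cell import *
import cv2
print(read_state(), grip_point_offset)
for n in("scene","top"):
    p,d=camera(n); cv2.imwrite(f"pics/{n}0.png",p[:,:,::-1]); i=camera_info(n); print(n,i["intrinsics"],i["world_from_camera"]); 
    import numpy as np; np.savez(f"{n}0.npz",p=p,d=d)
E
```

```text
pics
{'clock': 0.0, 'joints': array([-1.25256814e+00,  3.00459905e-01,  1.52160116e+00, -1.22441761e-05,
        1.32068257e+00, -6.65949377e-02]), 'qd': array([-0.00086649,  0.0005554 , -0.00028345, -0.00062549,  0.00290988,
        0.00100082]), 'effort': array([ 3.09053539e-04, -5.31800437e+01, -3.52737737e+01,  7.08331587e-02,
        2.43639486e-02, -6.82592986e-05]), 'eef_pos': array([ 206.38053505, -509.52282654,  204.88397444]), 'eef_rot': array([-3.14044344e+00, -6.47592839e-05,  3.84826127e-01]), 'wrist_force': array([ 0.51738207,  1.1841151 , -0.07988432]), 'moment': array([ 0.04449928,  0.02496831, -0.02734638]), 'finger_force': 0.0, 'finger_gap': 93.7307794130637} 18.8
scene [[367.99002004   0.         324.09828201]
 [  0.         367.99002004 195.79784277]
 [  0.           0.           1.        ]] [[ 9.72690959e-02  5.63177682e-01 -8.20591020e-01  1.37075808e+03]
 [ 9.95257884e-01 -5.44741490e-02  8.05872938e-02 -1.17178327e+02]
 [ 6.83967779e-04 -8.24538335e-01 -5.65805679e-01  6.66012177e+02]
 [ 0.00000000e+00  0.00000000e+00  0.00000000e+00  1.00000000e+00]]
top [[419.32563982   0.         317.17988949]
 [  0.         419.32563982 207.90757981]
 [  0.           0.           1.        ]] [[ 4.59987316e-03 -9.95487972e-01  9.47762611e-02  4.58086849e+02]
 [-9.99934154e-01 -3.58248677e-03  1.09019683e-02 -5.26816779e+01]
 [-1.05132436e-02 -9.48201681e-02 -9.95438902e-01  1.26067635e+03]
 [ 0.00000000e+00  0.00000000e+00  0.00000000e+00  1.00000000e+00]]
```

View pics/scene0.png

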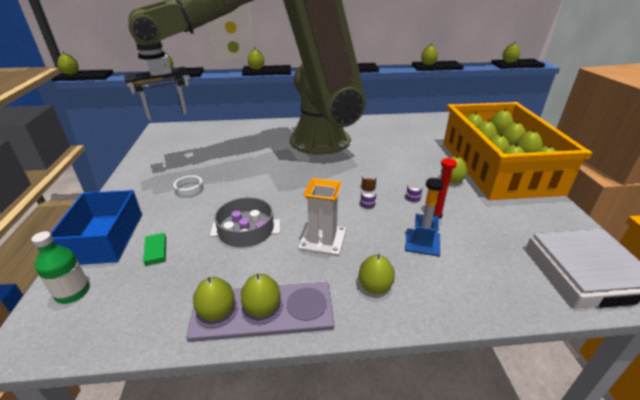

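View pics/top0.png

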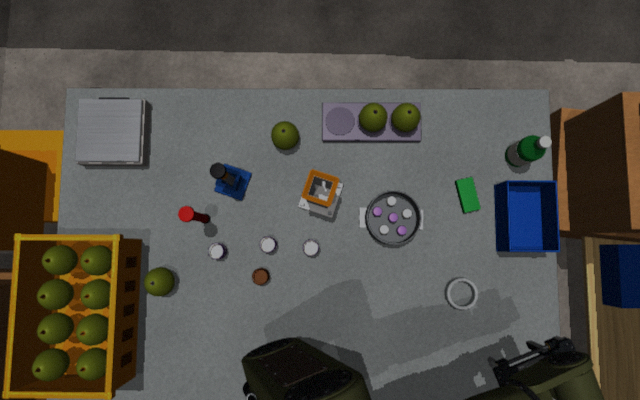

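The scene view shows the tube at (322,190), the bowl at (245,220), and the black-knobbed rod in its blue stand at (430,210). The red decoy rod is at (445,190). In the top view there are white-topped plugs at (217,252), (268,245) and (312,248), and the brown decoy is at (261,277). The tube lip is at (322,188) and the bowl at (393,217).

```bash
cat > h.py <<'E'
import numpy as np, cv2
from cell import *
def cloud(n,p=None,d=None,inf=None):
    if p is None: inf=camera_info(n); p,d=camera(n)
    K=inf["intrinsics"];T=inf["world_from_camera"]
    v,u=np.mgrid[:d.shape[0],:d.shape[1]]
    X=np.stack([(u-K[0,2])/K[0,0]*d,(v-K[1,2])/K[1,1]*d,d],-1)@T[:3,:3].T+T[:3,3]
    X[d==0]=np.nan
    return p,X
def ray(inf,u,v,z):
    K=inf["intrinsics"];T=inf["world_from_camera"]
    r=T[:3,:3]@np.array([(u-K[0,2])/K[0,0],(v-K[1,2])/K[1,1],1]);o=T[:3,3]
    return o+r*(z-o[2])/r[2]
def at(inf,P):
    K=inf["intrinsics"];T=inf["world_from_camera"]
    c=T[:3,:3].T@(np.asarray(P)-T[:3,3]); c=K@c; return c[:2]/c[2]
E
python3 - <<'E'
from h import *
z=np.load("top0.npz"); p,X=cloud("top",z["p"],z["d"],camera_info("top"))
def comp(lo,hi,box,minn=20):
    u0,u1,v0,v1=box
    m=np.zeros(X.shape[:2],np.uint8); m[v0:v1,u0:u1]=((X[...,2]>lo)&(X[...,2]<hi))[v0:v1,u0:u1]
    n,l,s,c=cv2.connectedComponentsWithStats(m)
    for i in range(1,n):
        if s[i,4]>=minn:
            q=X[l==i]; (cx,cy),(w,h),a=cv2.minAreaRect(q[:,:2].astype(np.float32))
            print((lo,hi),"pix",c[i].round(),"n",s[i,4],"med",np.median(q,0).round(1),"rect c",round(cx,1),round(cy,1),"wh",round(w),round(h),"a",round(a,1),"rgb",p[l==i].mean(0).round())
print("table",np.nanmedian(X[260:280,320:400,2]))
comp(38,55,(190,340,230,300))
comp(160,180,(290,350,160,215))
comp(150,220,(170,260,155,235))
comp(68,85,(200,260,155,205))
comp(40,62,(350,440,180,260))
comp(20,36,(360,430,185,245))
comp(5,16,(290,350,160,215))
comp(5,16,(200,260,155,205))
comp(20,150,(270,440,90,155)); comp(20,130,(140,180,260,300)); comp(10,40,(440,490,170,320))
E
```

```text
table 1.2571173379324136
(38, 55) pix [272. 242.] n 23 med [477.3  88.4  45.3] rect c 473.4 93.1 wh 47 22 a 20.0 rgb [65. 58. 72.]
(38, 55) pix [221. 251.] n 33 med [447.7 235.4  44.3] rect c 445.9 242.9 wh 24 47 a 71.6 rgb [60. 53. 67.]
(38, 55) pix [265. 273.] n 22 med [388.1 106.8  43.7] rect c 385.3 111.6 wh 44 16 a 31.8 rgb [37. 25. 18.]
(160, 180) pix [320. 187.] n 497 med [620.4 -50.4 167.7] rect c 617.6 -48.4 wh 81 82 a 71.9 rgb [134.  81.  22.]
(150, 220) pix [218. 170.] n 218 med [656.2 214.8 197.5] rect c 656.5 215.7 wh 39 40 a 65.2 rgb [32. 32. 34.]
(150, 220) pix [186. 213.] n 212 med [545.8 296.2 187.3] rect c 546.0 297.1 wh 40 40 a 28.8 rgb [142.  28.  27.]
(68, 85) pix [230. 179.] n 180 med [648.1 207.9  74.8] rect c 657.7 216.0 wh 59 60 a 70.3 rgb [13. 32. 64.]
(40, 62) pix [396. 215.] n 325 med [ 553.2 -276.8   54.9] rect c 548.4 -259.7 wh 156 157 a 17.3 rgb [74. 76. 78.]
(20, 36) pix [391. 200.] n 70 med [ 599.  -258.    29.8] rect c 598.8 -257.9 wh 27 25 a 36.6 rgb [145. 146. 147.]
(20, 36) pix [415. 213.] n 46 med [ 561.4 -330.6   29.1] rect c 560.8 -322.6 wh 108
[... 791 characters left out ...]
 a 14.6 rgb [116. 114. 113.]
(5, 16) pix [236. 184.] n 429 med [636.6 197.4  11.2] rect c 657.0 220.3 wh 100 108 a 72.7 rgb [23. 44. 80.]
(20, 150) pix [375. 119.] n 2425 med [ 831.8 -208.    60.3] rect c 841.0 -201.2 wh 118 297 a 0.3 rgb [75. 75. 56.]
(20, 150) pix [285. 135.] n 617 med [781.7  54.3  72.6] rect c 790.2 57.7 wh 80 79 a 42.9 rgb [60. 67. 20.]
(20, 130) pix [159. 281.] n 699 med [363.9 402.2  71.9] rect c 361.6 412.5 wh 81 78 a 38.5 rgb [59. 65. 19.]
(10, 40) pix [468. 194.] n 598 med [ 618.8 -485.5   20.9] rect c 619.5 -486.9 wh 100 51 a 13.5 rgb [ 34. 114.  51.]
(10, 40) pix [461. 293.] n 391 med [ 329.8 -457.8   29.5] rect c 330.8 -457.0 wh 88 88 a 47.3 rgb [105. 107. 108.]
```

```bash
python3 -m handwheel '0 0 0.8 0 0; 0 0 0.8 0 0; 0 0 0.8 0 0; 0.37 0.9 0 0 0; 0.37 0.9 0 0 0; 0.37 0.9 0 0 0; 0.37 0.9 0 0 0; 0.37 0.9 0 0 0; 0.37 0.9 0 0 0; 0.37 0.9 0 0 0; 0.37 0.9 0 0 0; 0.37 0.9 0 0 0'
python3 -m handwheel '0.37 0.9 0 0 0; 0.37 0.9 0 0 0; 0.37 0.9 0 0 0; 0.37 0.9 0 0 0; 0.37 0.9 0 0 0; 0.37 0.9 0 0 0; 0.37 0.9 0 0 0; 0.37 0.9 0 0 0; 0 0 0 0 0; 0 0 0 0 0;0 0 0 0 0'
python3 - <<'E'
from h import *
i=camera_info("wrist"); p,d=camera("wrist"); cv2.imwrite("pics/w1.png",p[:,:,::-1]); np.savez("w1.npz",p=p,d=d,K=i["intrinsics"],T=i["world_from_camera"])
print(i["world_from_camera"].round(2), d.min())
t=camera_info("top")
z=np.load("top0.npz"); _,X=cloud("top",z["p"],z["d"],t)
for u,v in((217,252),(268,245),(312,248)): print(X[v-6:v+7:3,u,2].round(), ray(t,u,v,45).round())
E
```

```text
clock: 1.1
eef_pos: [339.7, -184.0, 301.4]
eef_rot: [3.141, -0.0, 0.384]
wrist_force: [1.0, -0.1, -0.2]
finger_gap: 94.1
finger_force: 0.0
clock: 2.02
eef_pos: [457.8, 102.0, 301.1]
eef_rot: [-3.142, 0.001, 0.385]
wrist_force: [0.2, 0.7, 0.0]
finger_gap: 94.2
finger_force: 0.0
[[ 3.8000e-01 -8.9000e-01 -2.6000e-01  5.3416e+02]
 [-9.3000e-01 -3.6000e-01 -1.1000e-01  1.3280e+02]
 [ 0.0000e+00  2.8000e-01 -9.6000e-01  4.7994e+02]
 [ 0.0000e+00  0.0000e+00  0.0000e+00  1.0000e+00]] 0.0
[23. 29. 23. 31. 46.] [445. 250.  45.]
[30. 26. 24. 21. 30.] [466. 102.  45.]
[26. 24. 24. 23. 24.] [458. -25.  45.]
```

View pics/w1.png

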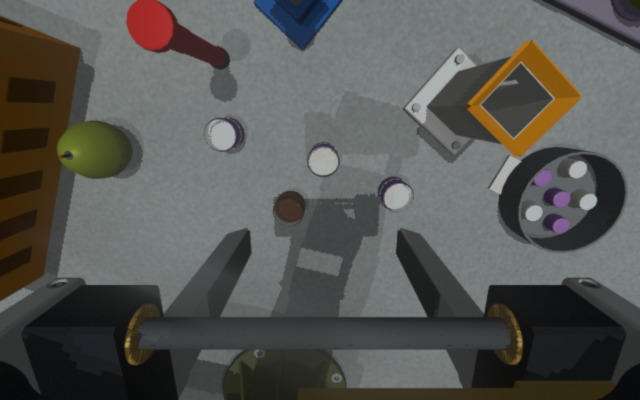

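The wrist view shows plug tops at (224,134), (323,160) and (396,196), the brown decoy at (289,207), and the tube lip at about (525,97). I'll triangulate the tops against the top view.

```bash
cat >> h.py <<'E'
def load(f):
    z=np.load(f); return z["p"],z["d"],dict(intrinsics=z["K"],world_from_camera=z["T"])
def white(p,u,v,r,thr):
    m=np.zeros(p.shape[:2],np.uint8); h=p.astype(int)
    s=(slice(v-r,v+r),slice(u-r,u+r)); m[s]=((h.min(-1)>thr))[s]
    n,l,st,c=cv2.connectedComponentsWithStats(m); k=1+np.argmax(st[1:,4])
    cs,_=cv2.findContours((l==k).astype(np.uint8),cv2.RETR_EXTERNAL,cv2.CHAIN_APPROX_NONE)
    return cv2.fitEllipse(max(cs,key=len)), st[k,4]
def tri(views):
    A=np.zeros((3,3));b=np.zeros(3)
    R=[]
    for inf,(u,v) in views:
        o=inf["world_from_camera"][:3,3]; r=ray(inf,u,v,0)-o; r/=np.linalg.norm(r)
        P=np.eye(3)-np.outer(r,r);A+=P;b+=P@o;R.append((P,o))
    x=np.linalg.solve(A,b); return x.round(1),[round(float(np.linalg.norm(P@(x-o))),1) for P,o in R]
E
python3 - <<'E'
from h import *
p,d,w=load("w1.npz"); t=camera_info("top"); tp=np.load("top0.npz")["p"]
_,X=cloud("w",p,d,w)
for a,b in zip(((217,252),(268,245),(312,248)),((224,134),(323,160),(396,196))):
    print("rgb",tp[a[1],a[0]],p[b[1],b[0]],"depthz",np.median(X[b[1]-5:b[1]+5,b[0]-5:b[0]+5],(0,1)).round(1))
    ea,na=white(tp,*a,14,110); eb,nb=white(p,*b,22,130)
    print(np.round(ea[0],1),np.round(ea[1],1),np.round(eb[0],1),np.round(eb[1],1),tri([(t,ea[0]),(w,eb[0])]), ray(w,*eb[0],45).round(1))
# tube lip from wrist depth, and knob
m=((X[...,2]>155)&(X[...,2]<185)).astype(np.uint8); m[:,:450]=0; m[250:]=0
q=X[m>0]; print("lip",cv2.minAreaRect(q[:,:2].astype(np.float32)),np.median(q[:,2]))
E
```

```text
rgb [160 159 162] [168 173 174] depthz [446.4 256.1  23.7]
[215.4 250.8] [13.1 13.9] [221.2 134.7] [25.2 29.9] (array([448.1, 253.2,  47. ]), [0.8, 0.8]) [447.7 252.9  45. ]
rgb [160 163 165] [169 172 164] depthz [465.6 105.9  23.8]
[267.1 244.3] [13.3 13.9] [323.  161.1] [26.1 28.1] (array([467.3, 105.3,  45.4]), [0.5, 0.5]) [466.8 105.6  45. ]
rgb [159 159 163] [169 174 175] depthz [455.9 -21.4  23.6]
[310.4 247.7] [13.1 13.7] [397.1 196.1] [22.5 27.4] (array([458.3, -20. ,  36.1]), [0.2, 0.2]) [459.7 -16.9  45. ]
lip ((615.132080078125, -47.55225372314453), (82.5768814086914, 82.28367614746094), 71.75894927978516) 165.57310211843162
```

```bash
python3 -m handwheel '0.24 0.08 -0.9 0 0; 0 0 -1 0 0; 0 0 -1 0 0; 0 0 -1 0 0; 0 0 -1 0 0; 0 0 -1 0 0; 0 0 -0.7 0 0; 0 0 -0.35 0 0; 0 0 0 0 0; 0 0 0 0 0; 0 0 0 0 0' 20
python3 -m handwheel '0 0 0 0 1; 0 0 0 0 1; 0 0 0 0 1; 0 0 0 0 1; 0 0 0 0 1; 0 0 0 0 1; 0 0 0 0 1; 0 0 0 0 1; 0 0 0 0 1; 0 0 0 0 1; 0 0 0 0 1; 0 0 0 0 1' 20
```

```text
clock: 2.98
eef_pos: [468.5, 105.0, 24.9]
eef_rot: [3.141, -0.002, 0.384]
wrist_force: [-0.6, 0.0, 0.4]
finger_gap: 93.8
finger_force: 0.0
clock: 3.98
eef_pos: [467.6, 105.5, 23.4]
eef_rot: [-3.142, 0.0, 0.385]
wrist_force: [-0.2, 1.2, 1.7]
finger_gap: 47.3
finger_force: 20.0
```

```bash
python3 -m handwheel '0 0 0.5 0 1; 0 0 1 0 1; 0 0 1 0 1; 0 0 1 0 1; 0 0 1 0 1; 0 0 1 0 1; 0 0 1 0 1; 0 0 0.5 0 1; 0.36 -0.93 0 0 1; 0.36 -0.93 0 0 1; 0.36 -0.93 0 0 1; 0.36 -0.93 0 0 1'
python3 -m handwheel '0.36 -0.93 0 0 1; 0 0 0 0 1; 0 0 0 0 1; 0 0 0 0 1; 0 0 0 0 1'
python3 - <<'E'
from h import *
i=camera_info("wrist"); p,d=camera("wrist"); cv2.imwrite("pics/w2.png",p[:,:,::-1]); np.savez("w2.npz",p=p,d=d,K=i["intrinsics"],T=i["world_from_camera"])
def lip(p,box):
    h=cv2.cvtColor(p,cv2.COLOR_RGB2HSV); m=cv2.inRange(h,(8,150,60),(25,255,255)); k=np.zeros_like(m); u0,u1,v0,v1=box; k[v0:v1,u0:u1]=m[v0:v1,u0:u1]
    cs,_=cv2.findContours(k,cv2.RETR_EXTERNAL,cv2.CHAIN_APPROX_NONE); c=max(cs,key=cv2.contourArea)
    e=cv2.approxPolyDP(cv2.convexHull(c),6,True)[:,0]
    return e
t=camera_info("top"); tp=np.load("top0.npz")["p"]
a=lip(tp,(295,350,160,215)); b=lip(p,(0,640,0,400))
for e,inf in((a,t),(b,i)):
    P=np.array([ray(inf,*x,169) for x in e]); print(e.tolist(),P.round(1)[:,:2].tolist(),"rect",cv2.minAreaRect(P[:,:2].astype(np.float32)))
_,X=cloud("w",p,d,i); m=(X[...,2]>155)&(X[...,2]<180)
h=cv2.cvtColor(p,cv2.COLOR_RGB2HSV); m&=cv2.inRange(h,(8,150,60),(25,255,255))>0
print("lip depth z",np.median(X[m][:,2]),cv2.minAreaRect(X[m][:,:2].astype(np.float32)))
E
```

```text
clock: 4.98
eef_pos: [525.5, -45.1, 303.4]
eef_rot: [3.141, -0.0, 0.385]
wrist_force: [1.3, 0.1, -0.7]
finger_gap: 47.4
finger_force: 20.0
clock: 5.4
eef_pos: [539.4, -79.5, 303.5]
eef_rot: [-3.141, -0.0, 0.386]
wrist_force: [-0.7, 0.0, -0.7]
finger_gap: 47.6
finger_force: 20.0
[[312, 169], [338, 178], [328, 206], [302, 196]] [[665.1, -26.6], [641.3, -95.2], [567.1, -69.0], [593.3, -0.8]] rect ((616.3648071289062, -47.636356353759766), (73.05363464355469, 78.6274185180664), 70.57215881347656)
[[314, 50], [375, 101], [328, 162], [268, 112]] [[662.1, -20.6], [642.1, -93.3], [568.5, -73.4], [592.5, 1.1]] rect ((615.6366577148438, -45.83850860595703), (78.19359588623047, 76.2208480834961), 74.58332824707031)
lip depth z 165.98945345735916 ((615.1148071289062, -47.04560089111328), (81.18526458740234, 81.0233383178711), 71.67497253417969)
```

View pics/w2.png

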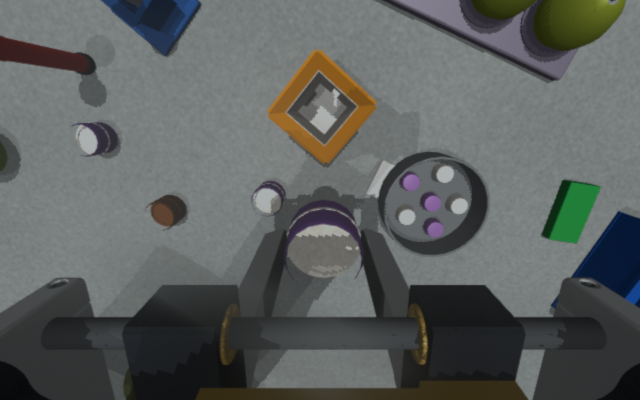

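The view shows the lip, with its centre at about (321,106), the held plug sitting straight at (323,240), and the remaining plugs at (92,138) and (268,197). The tube centre is about (616,-47), and the lip size matches the text at z=169.

```bash
python3 -m handwheel '0.96 0.41 0 0 1; 0.96 0.41 0 0 1; 0 0 -1 0 1; 0 0 -1 0 1; 0 0 -0.7 0 1; 0 0 0 0 1; 0 0 0 0 1; 0 0 0 0 1'
python3 -m handwheel '0 0 -0.2 0 1; 0 0 -0.1 0 1; 0 0 -0.1 0 1; 0 0 -0.1 0 1; 0 0 0 0 1; 0 0 0 0 1'
```

```text
clock: 6.12
eef_pos: [617.1, -47.5, 198.3]
eef_rot: [3.14, -0.003, 0.385]
wrist_force: [0.4, 0.1, -1.0]
finger_gap: 47.5
finger_force: 20.0
clock: 6.62
eef_pos: [616.2, -47.9, 175.3]
eef_rot: [-3.141, 0.0, 0.385]
wrist_force: [-0.7, -0.4, -0.0]
finger_gap: 47.3
finger_force: 20.0
```

```bash
python3 -m handwheel '0 0 -0.05 0 1; 0 0 0 0 0.4; 0 0 0 0 0.3; 0 0 0 0 0.2; 0 0 0 0 0; 0 0 0 0 0; 0 0 0.5 0 0; 0 0 1 0 0; 0 0 1 0 0; 0 0 0.5 0 0; 0 0 0 0 0'
python3 -m handwheel '-0.97 -0.4 0 0 0; -0.97 -0.4 0 0 0;0 0 0 0 0; 0 0 0 0 0; 0 0 0 0 0; 0 0 0 0 0'
python3 - <<'E'
from h import *
i=camera_info("wrist"); p,d=camera("wrist"); cv2.imwrite("pics/w3.png",p[:,:,::-1]); np.savez("w3.npz",p=p,d=d,K=i["intrinsics"],T=i["world_from_camera"])
E
```

```text
clock: 7.53
eef_pos: [617.4, -48.0, 299.1]
eef_rot: [3.137, -0.007, 0.385]
wrist_force: [-0.0, -0.7, -0.1]
finger_gap: 94.2
finger_force: 0.0
clock: 8.03
eef_pos: [540.1, -79.4, 293.3]
eef_rot: [3.142, -0.0, 0.385]
wrist_force: [0.5, 0.0, -0.0]
finger_gap: 94.0
finger_force: 0.0
```

View pics/w3.png

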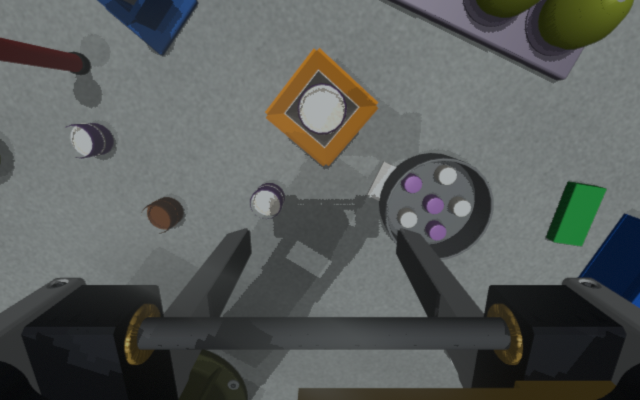

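The plug sits upright in the tube at (321,108). Next I'll look at the rod from close above.

```bash
python3 -m handwheel '0.21 0.94 0 0 0; 0.21 0.94 0 0 0; 0.21 0.94 0 0 0; 0.21 0.94 0 0 0; 0.21 0.94 0 0 0; 0.21 0.94 0 0 0; 0.21 0.94 0 0 0; 0 0 0 0 0; 0 0 0 0 0; 0 0 0 0 0'
python3 - <<'E'
from h import *
i=camera_info("wrist"); p,d=camera("wrist"); cv2.imwrite("pics/w4.png",p[:,:,::-1]); np.savez("w4.npz",p=p,d=d,K=i["intrinsics"],T=i["world_from_camera"])
_,X=cloud("w",p,d,i)
near=np.hypot(X[...,0]-650,X[...,1]-215)<70
for lo,hi in((185,210),(70,85),(5,16)):
    m=near&(X[...,2]>lo)&(X[...,2]<hi); q=X[m]; v,u=np.nonzero(m); print(lo,len(q),np.median(q[:,2]).round(1),[np.round(x,1) for x in cv2.minAreaRect(q[:,:2].astype(np.float32))],"pix",u.mean().round(),v.mean().round())
# slim check via two-view triangulation of the knob
def knob(p,X,lo,hi,ref):
    m=(np.hypot(X[...,0]-656,X[...,1]-215)<40)&(X[...,2]>185)&(X[...,2]<210)
    cs,_=cv2.findContours(m.astype(np.uint8),cv2.RETR_EXTERNAL,cv2.CHAIN_APPROX_NONE); return cv2.fitEllipse(cv2.convexHull(max(cs,key=len)))[0]
z=np.load("top0.npz");t=camera_info("top");_,Y=cloud("t",z["p"],z["d"],t)
a=knob(z["p"],Y,0,0,0);b=knob(p,X,0,0,0);print(a,b,tri([(t,a),(i,b)]))
E
```

```text
clock: 8.92
eef_pos: [598.2, 183.7, 292.8]
eef_rot: [3.142, 0.001, 0.385]
wrist_force: [-0.5, -0.2, 0.4]
finger_gap: 94.1
finger_force: 0.0
185 1696 195.5 [array([654.6, 218.1]), array([41. , 40.8]), np.float64(14.5)] pix 311.0 128.0
70 561 73.7 [array([654.9, 218. ]), array([59.9, 59.9]), np.float64(71.0)] pix 320.0 112.0
5 1382 9.5 [array([654.9, 217.9]), array([90.1, 89.8]), np.float64(70.9)] pix 319.0 114.0
(217.94009399414062, 170.0623321533203) (310.89923095703125, 128.156005859375) (array([656.1, 217.3, 193.1]), [1.5, 1.5])
```

View pics/w4.png

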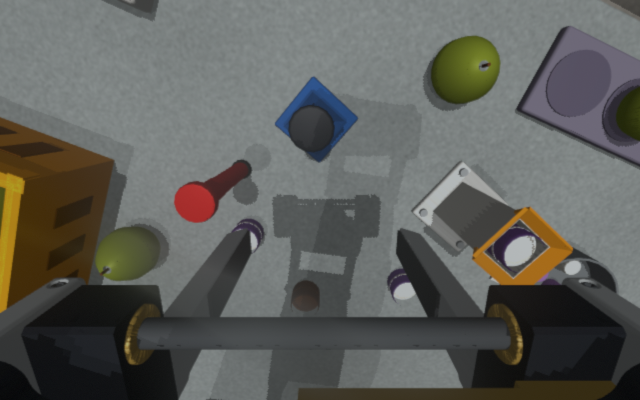

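The view shows the knob at (311,128) in the blue stand at (317,115), upright at (655,218). Next I'll grasp the rod.

```bash
python3 -m handwheel '0.71 0.43 0 0 0; 0.71 0.43 0 0 0; 0 0 0 0 0; 0 0 -0.8 0 0; 0 0 -0.8 0 0; 0 0 -0.8 0 0; 0 0 -0.8 0 0; 0 0 -0.7 0 0; 0 0 0 0 0; 0 0 0 0 0' 50
python3 -m handwheel '0 0 0 0 1; 0 0 0 0 1; 0 0 0 0 1; 0 0 0 0 1; 0 0 0 0 1; 0 0 0 0 1; 0 0 0 0 1; 0 0 0 0 1; 0 0 0 0 1; 0 0 0 0 1; 0 0 0 0 1; 0 0 0 0 1' 50
```

```text
clock: 9.8
eef_pos: [654.7, 216.9, 137.5]
eef_rot: [-3.141, 0.001, 0.384]
wrist_force: [0.3, -0.0, 0.8]
finger_gap: 93.9
finger_force: 0.0
clock: 10.8
eef_pos: [654.8, 218.0, 137.4]
eef_rot: [-3.142, 0.0, 0.385]
wrist_force: [-0.4, 0.0, 1.2]
finger_gap: 41.1
finger_force: 50.0
```

Gap 41 means the fingers are on the knob, not the grip, so I'll re-grasp lower.

```bash
python3 -m handwheel '0 0 0 0 0.4; 0 0 0 0 0.3; 0 0 0 0 0.3; 0 0 -0.15 0 0.3; 0 0 -0.15 0 0.3; 0 0 0 0 1; 0 0 0 0 1; 0 0 0 0 1; 0 0 0 0 1; 0 0 0 0 1; 0 0 0 0 1; 0 0 0 0 1'
python3 -m handwheel '0 0 0 0 1; 0 0 0 0 1; 0 0 0 0 1; 0 0 0 0 1; 0 0 0 0 1'
python3 - <<'E'
from h import *
p,d=camera("wrist"); cv2.imwrite("pics/w5.png",p[:,:,::-1])
E
```

```text
clock: 11.8
eef_pos: [654.9, 218.0, 125.6]
eef_rot: [3.142, -0.0, 0.385]
wrist_force: [0.3, 0.2, 0.0]
finger_gap: 41.1
finger_force: 50.0
clock: 12.22
eef_pos: [654.9, 218.0, 125.6]
eef_rot: [3.142, -0.0, 0.385]
wrist_force: [0.3, -0.8, 1.7]
finger_gap: 40.9
finger_force: 50.0
```

View pics/w5.png

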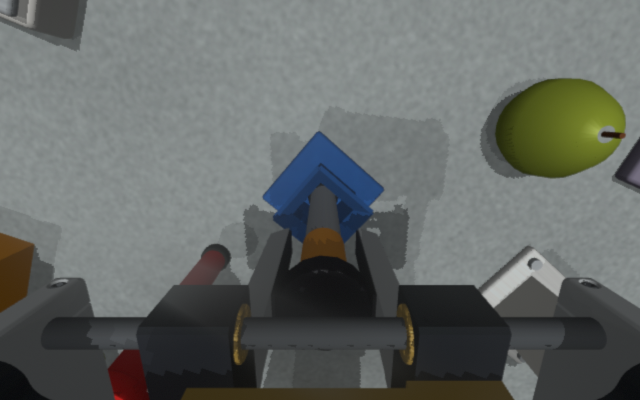

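The fingers' inner faces are flat along their whole length, so they close on the knob at about (325,290). I'll grip the knob itself at pad height.

```bash
python3 -m handwheel '0 0 0 0 0.4; 0 0 0 0 0.3; 0 0 0 0 0.3; 0 0 0.5 0 0.3; 0 0 0.5 0 0.3; 0 0 0 0 0.3; 0 0 0 0 1; 0 0 0 0 1; 0 0 0 0 1; 0 0 0 0 1; 0 0 0 0 1; 0 0 0 0 1' 60
python3 -m handwheel '0 0 0 0 1; 0 0 0 0 1; 0 0 0 0 1; 0 0 0.4 0 1; 0 0 0.8 0 1; 0 0 0.8 0 1; 0 0 0.8 0 1; 0 0 0.8 0 1; 0 0 0.8 0 1; 0 0 0.4 0 1; 0 0 0 0 1;0 0 0 0 1'
python3 - <<'E'
from h import *
p,d=camera("scene"); cv2.imwrite("pics/s2.png",cv2.resize(p[60:270,230:530,::-1],None,fx=2.5,fy=2.5))
E
```

```text
clock: 13.27
eef_pos: [654.6, 217.9, 164.7]
eef_rot: [-3.141, 0.001, 0.385]
wrist_force: [-0.5, -1.0, -2.2]
finger_gap: 41.0
finger_force: 60.0
clock: 14.27
eef_pos: [655.0, 218.0, 357.0]
eef_rot: [3.142, -0.0, 0.385]
wrist_force: [-0.5, -0.2, -2.1]
finger_gap: 40.7
finger_force: 60.0
```

View pics/s2.png

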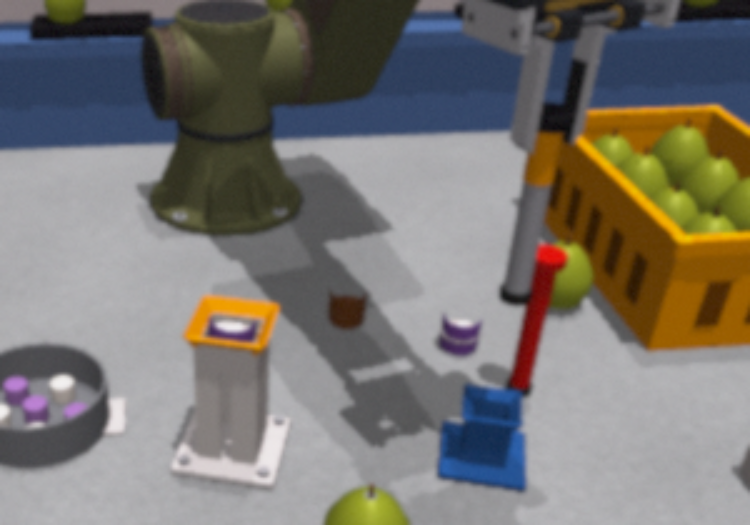

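The rod hangs straight from the gripper (foot at (512,295), knob at (560,115)), and the plug is visible in the tube mouth at (233,325). Next I'll move over the tube and push.

```bash
python3 -m handwheel '-0.14 -0.948 0 0 1; -0.14 -0.948 0 0 1; -0.14 -0.948 0 0 1; -0.14 -0.948 0 0 1; -0.14 -0.948 0 0 1; -0.14 -0.948 0 0 1; -0.14 -0.948 0 0 1; 0 0 0 0 1; 0 0 0 0 1; 0 0 -0.25 0 1; 0 0 -0.25 0 1; 0 0 0 0 1'
for i in 1 2 3; do python3 -m handwheel '0 0 -0.15 0 1; 0 0 -0.15 0 1; 0 0 -0.15 0 1; 0 0 -0.15 0 1; 0 0 -0.15 0 1; 0 0 -0.15 0 1'; done
```

```text
clock: 15.32
eef_pos: [615.2, -46.2, 333.7]
eef_rot: [-3.139, 0.004, 0.386]
wrist_force: [-0.4, -0.1, -2.2]
finger_gap: 40.6
finger_force: 60.0
clock: 15.82
eef_pos: [616.0, -47.3, 302.1]
eef_rot: [3.14, -0.002, 0.385]
wrist_force: [-0.3, -0.4, 6.3]
finger_gap: 41.2
finger_force: 60.0
clock: 16.32
eef_pos: [616.0, -47.3, 266.3]
eef_rot: [3.14, -0.002, 0.385]
wrist_force: [-0.1, -0.8, 6.1]
finger_gap: 40.8
finger_force: 60.0
clock: 16.82
eef_pos: [616.3, -47.3, 230.8]
eef_rot: [3.14, -0.003, 0.385]
wrist_force: [1.1, -1.0, 7.4]
finger_gap: 40.7
finger_force: 60.0
```

```bash
python3 -m handwheel '0 0 -0.15 0 1; 0 0 -0.15 0 1; 0 0 -0.1 0 1; 0 0 0 0 1'
python3 -m handwheel '0 0 -0.1 0 1; 0 0 0 0 1; 0 0 0 0 1'
```

```text
clock: 17.15
eef_pos: [615.6, -47.3, 213.0]
eef_rot: [3.141, -0.0, 0.385]
wrist_force: [-0.5, 0.4, -1.6]
finger_gap: 40.7
finger_force: 60.0
clock: 17.4
eef_pos: [616.3, -47.3, 211.2]
eef_rot: [3.14, -0.003, 0.385]
wrist_force: [-1.2, -0.0, 13.0]
finger_gap: 41.1
finger_force: 60.0
```

Plug 1 is on the floor: foot height 56.5 against 57 expected, with 13 N on the rod. Next I'll return the rod to the stand.

```bash
python3 -m handwheel '0 0 0.5 0 1; 0 0 0.9 0 1; 0 0 0.9 0 1; 0 0 0.9 0 1; 0 0 0.35 0 1; 0.14 0.948 0 0 1; 0.14 0.948 0 0 1; 0.14 0.948 0 0 1; 0.14 0.948 0 0 1; 0.14 0.948 0 0 1; 0.14 0.948 0 0 1; 0.14 0.948 0 0 1'
python3 -m handwheel '0 0 0 0 1; 0 0 0 0 1; 0 0 -0.8 0 1; 0 0 -0.8 0 1; 0 0 -0.8 0 1; 0 0 0 0 1; 0 0 0 0 1'
python3 -m handwheel '0 0 -0.3 0 1; 0 0 -0.3 0 1; 0 0 -0.3 0 1; 0 0 -0.3 0 1; 0 0 0 0 1; 0 0 0 0 1'
```

```text
clock: 18.4
eef_pos: [654.7, 220.1, 351.0]
eef_rot: [-3.141, 0.0, 0.385]
wrist_force: [1.0, -0.2, -2.4]
finger_gap: 41.0
finger_force: 60.0
clock: 18.98
eef_pos: [654.6, 216.9, 255.1]
eef_rot: [-3.141, 0.002, 0.384]
wrist_force: [0.4, 0.6, -0.4]
finger_gap: 41.4
finger_force: 60.0
clock: 19.48
eef_pos: [654.6, 218.0, 206.7]
eef_rot: [-3.141, 0.001, 0.385]
wrist_force: [0.0, -0.1, -1.5]
finger_gap: 40.7
finger_force: 60.0
```

```bash
python3 -m handwheel '0 0 -0.3 0 1; 0 0 -0.3 0 1; 0 0 -0.3 0 1; 0 0 -0.1 0 1; 0 0 0 0 1; 0 0 0 0 1'
python3 -m handwheel '0 0 -0.05 0 1; 0 0 0 0 0.45; 0 0 0 0 0.4; 0 0 0 0 0.2; 0 0 0 0 0; 0 0 0 0 0; 0 0 0 0 0; 0 0 0.8 0 0; 0 0 1 0 0; 0 0 1 0 0; 0 0 0.6 0 0; 0 0 0 0 0'
python3 -m handwheel '-0.85 -0.24 0 0 0; -0.85 -0.24 0 0 0; -0.85 -0.24 0 0 0; -0.85 -0.24 0 0 0; -0.85 -0.24 0 0 0; -0.85 -0.24 0 0 0; 0 0 0 0 0; 0 0 0 0 0; 0 0 0 0 0; 0 0 0 0 0'
cat >> h.py <<'E'
def snap(f,n="wrist"):
    i=camera_info(n); p,d=camera(n); cv2.imwrite(f"pics/{f}.png",p[:,:,::-1]); np.savez(f+".npz",p=p,d=d,K=i["intrinsics"],T=i["world_from_camera"]); return p,d,i
def plugs(p,i,h=45,thr=130):
    m=(p.astype(int).min(-1)>thr).astype(np.uint8)
    cs,_=cv2.findContours(m,cv2.RETR_EXTERNAL,cv2.CHAIN_APPROX_NONE); out=[]
    for c in cs:
        if cv2.contourArea(c)<60: continue
        (x,y),(a,b),_=cv2.fitEllipse(c) if len(c)>5 else ((0,0),(0,0),0)
        g=ray(i,x,y,h); 
        if 300<g[0]<560 and -110<g[1]<420: print("white",np.round((x,y,a,b),1),"area",cv2.contourArea(c),"->",g.round(1))
E
python3 - <<'E'
from h import *
p,d,i=snap("w6"); plugs(p,i)
p,d,i=snap("t6","top"); plugs(p,i,45,110)
E
```

```text
clock: 19.98
eef_pos: [654.9, 218.0, 167.4]
eef_rot: [-3.142, 0.0, 0.385]
wrist_force: [1.1, 0.2, -2.2]
finger_gap: 40.8
finger_force: 60.0
clock: 20.98
eef_pos: [655.7, 218.2, 308.4]
eef_rot: [3.14, -0.01, 0.385]
wrist_force: [-1.1, 0.1, 0.6]
finger_gap: 93.8
finger_force: 0.0
clock: 21.82
eef_pos: [451.6, 160.6, 301.0]
eef_rot: [-3.142, 0.0, 0.385]
wrist_force: [0.0, -0.2, -0.2]
finger_gap: 94.4
finger_force: 0.0
white [433.1 206.2  20.5  27. ] area 432.0 -> [459.6 -15.5  45. ]
white [261.1 146.4  26.3  29.4] area 598.0 -> [447.4 254.1  45. ]
white [201.5 285.3  22.9  41.5] area 665.0 -> [349.6 291.7  45. ]
white [246.2 263.1  15.8  25.3] area 287.5 -> [413.2 164.4  45. ]
white [274.5 239.5   9.   27.3] area 167.0 -> [481.5  83.9  45. ]
```

View pics/w6.png

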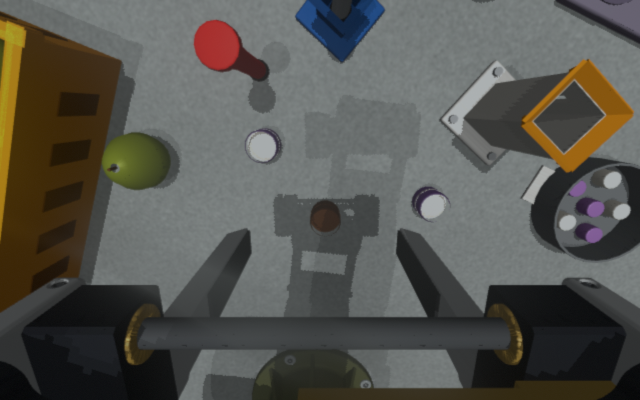

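The view shows the plugs unmoved at (262,146) and (430,204), and the rod back in its stand at (340,10). Next is plug A at (447.5,253.5).

```bash
python3 -m handwheel '-0.05 0.78 0 0 0; -0.05 0.77 0 0 0; 0 0.77 0 0 0; 0 0 -1 0 0; 0 0 -1 0 0; 0 0 -1 0 0; 0 0 -1 0 0; 0 0 -1 0 0; 0 0 -1 0 0; 0 0 -0.65 0 0; 0 0 -0.3 0 0; 0 0 0 0 0' 20
python3 -m handwheel '0 0 0 0 1; 0 0 0 0 1; 0 0 0 0 1; 0 0 0 0 1; 0 0 0 0 1; 0 0 0 0 1; 0 0 0 0 1; 0 0 0 0 1; 0 0 0 0 1; 0 0 0 0 1; 0 0 0 0 1' 20
```

```text
clock: 22.92
eef_pos: [445.6, 252.5, 20.0]
eef_rot: [3.141, 0.006, 0.385]
wrist_force: [-0.2, 0.5, -0.4]
finger_gap: 93.7
finger_force: 0.0
clock: 23.83
eef_pos: [447.0, 253.3, 23.8]
eef_rot: [-3.141, -0.0, 0.385]
wrist_force: [-2.0, 1.5, 5.0]
finger_gap: 47.7
finger_force: 20.0
```

```bash
python3 -m handwheel '0 0 0.5 0 1; 0 0 1 0 1; 0 0 1 0 1; 0 0 1 0 1; 0 0 1 0 1; 0 0 1 0 1; 0 0 1 0 1; 0 0 0.5 0 1; 0 0 0 0 1'
python3 -m handwheel '0.529 -0.94 0 0 1; 0.529 -0.94 0 0 1; 0.529 -0.94 0 0 1; 0.529 -0.94 0 0 1; 0.529 -0.94 0 0 1; 0.529 -0.94 0 0 1; 0.529 -0.94 0 0 1; 0.529 -0.94 0 0 1; 0 0 0 0 1; 0 0 0 0 1; 0 0 0 0 1'
python3 -m handwheel '0 0 -0.9 0 1; 0 0 -0.9 0 1; 0 0 -0.7 0 1; 0 0 -0.3 0 1; 0 0 -0.2 0 1; 0 0 -0.1 0 1; 0 0 -0.1 0 1; 0 0 0 0 1; 0 0 0 0 1'
```

```text
clock: 24.58
eef_pos: [447.8, 253.6, 308.0]
eef_rot: [-3.141, -0.007, 0.385]
wrist_force: [0.1, -0.2, -1.6]
finger_gap: 47.7
finger_force: 20.0
clock: 25.5
eef_pos: [610.0, -37.1, 301.9]
eef_rot: [-3.14, 0.002, 0.385]
wrist_force: [-0.3, 0.5, -2.2]
finger_gap: 48.0
finger_force: 20.0
clock: 26.25
eef_pos: [612.2, -38.3, 180.2]
eef_rot: [3.135, -0.006, 0.385]
wrist_force: [0.4, -9.4, 16.6]
finger_gap: 48.3
finger_force: 20.1
```

The travel fell 10 mm short because of the speed cap, and the plug touched the funnel. I'll lift and re-centre.

```bash
python3 -m handwheel '0 0 0.7 0 1; 0 0 0.3 0 1; 0 0 0 0 1; 0.155 -0.26 0 0 1; 0 0 0 0 1; 0 0 0 0 1; 0 0 0 0 1'
python3 - <<'E'
from h import *
p,d,i=snap("w7")
E
```

```text
clock: 26.83
eef_pos: [616.3, -47.8, 214.2]
eef_rot: [-3.141, 0.002, 0.384]
wrist_force: [-0.2, 0.1, -1.1]
finger_gap: 48.5
finger_force: 19.8
```

View pics/w7.png

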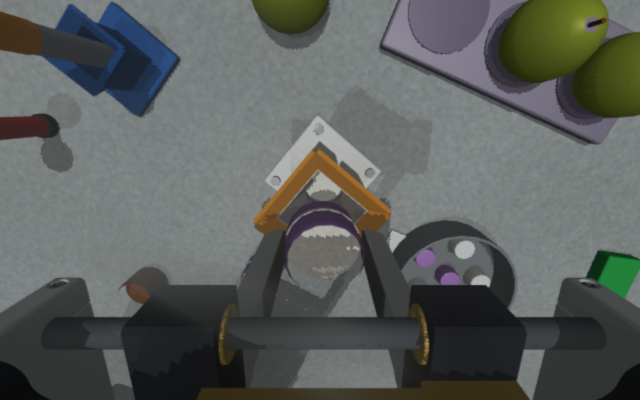

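The plug still sits about square in the fingers at (323,250), over the tube. I'll lower it again.

```bash
python3 -m handwheel '0 0 -0.4 0 1; 0 0 -0.2 0 1; 0 0 -0.1 0 1; 0 0 -0.1 0 1; 0 0 -0.1 0 1; 0 0 0 0 1; 0 0 0 0 1'
python3 -m handwheel '0 0 -0.05 0 1; 0 0 -0.05 0 1; 0 0 0 0 1; 0 0 0 0 1'
```

```text
clock: 27.47
eef_pos: [616.6, -47.7, 179.6]
eef_rot: [3.142, -0.0, 0.385]
wrist_force: [-0.3, 0.2, -1.7]
finger_gap: 48.2
finger_force: 19.8
clock: 27.8
eef_pos: [616.5, -47.7, 175.4]
eef_rot: [-3.142, 0.0, 0.385]
wrist_force: [-0.6, 0.7, -0.4]
finger_gap: 47.8
finger_force: 19.8
```

Now I'll release, rise, step back and look.

```bash
python3 -m handwheel '0 0 -0.05 0 1; 0 0 0 0 0.4; 0 0 0 0 0.3; 0 0 0 0 0.2; 0 0 0 0 0; 0 0 0 0 0; 0 0 0.5 0 0; 0 0 1 0 0; 0 0 1 0 0; 0 0 0.5 0 0; 0 0 0 0 0'
python3 -m handwheel '-0.97 -0.4 0 0 0; -0.97 -0.4 0 0 0;0 0 0 0 0; 0 0 0 0 0; 0 0 0 0 0; 0 0 0 0 0'
python3 - <<'E'
from h import *
p,d,i=snap("w8")
m=(p[40:180,240:400].astype(int).min(-1)>130).astype(np.uint8)
cs,_=cv2.findContours(m,cv2.RETR_EXTERNAL,cv2.CHAIN_APPROX_NONE); c=max(cs,key=cv2.contourArea); print(cv2.fitEllipse(c)); e=cv2.fitEllipse(c)[0]; print(ray(i,e[0]+240,e[1]+40,180))
p0,_,_=load("w3.npz"); m=(p0[40:180,240:400].astype(int).min(-1)>130).astype(np.uint8)
cs,_=cv2.findContours(m,cv2.RETR_EXTERNAL,cv2.CHAIN_APPROX_NONE); c=max(cs,key=cv2.contourArea); print("earlier",cv2.fitEllipse(c))
E
```

```text
clock: 28.72
eef_pos: [617.6, -47.8, 299.1]
eef_rot: [3.137, -0.007, 0.385]
wrist_force: [1.0, 0.2, -0.2]
finger_gap: 94.1
finger_force: 0.0
clock: 29.22
eef_pos: [540.3, -79.2, 293.3]
eef_rot: [3.142, -0.0, 0.385]
wrist_force: [1.6, 0.7, 0.4]
finger_gap: 93.5
finger_force: 0.0
((84.21443176269531, 70.20691680908203), (42.189781188964844, 47.08540725708008), 4.125795364379883)
[616.04907383 -49.7689749  180.        ]
earlier ((81.49172973632812, 68.47924041748047), (42.37773513793945, 46.68949890136719), 179.74778747558594)
```

```bash
python3 -m handwheel '0.359 0.928 0 0 0; 0.359 0.928 0 0 0; 0.359 0.928 0 0 0; 0.359 0.928 0 0 0; 0.359 0.928 0 0 0; 0.359 0.928 0 0 0; 0.359 0.928 0 0 0; 0.359 0.928 0 0 0; 0 0 0 0 0; 0 0 0 0 0; 0 0 0 0 0'
python3 - <<'E'
from h import *
p,d,i=snap("w9"); _,X=cloud("w",p,d,i)
m=(np.hypot(X[...,0]-655,X[...,1]-218)<50)&(X[...,2]>185)&(X[...,2]<210); print(cv2.minAreaRect(X[m][:,:2].astype(np.float32)),np.median(X[m][:,2]))
E
```

```text
clock: 30.18
eef_pos: [654.5, 217.5, 292.6]
eef_rot: [3.142, 0.001, 0.385]
wrist_force: [0.2, -0.3, -0.2]
finger_gap: 94.0
finger_force: 0.0
((655.987548828125, 218.62986755371094), (40.54160690307617, 40.709346771240234), 15.76796817779541) 195.44634720459914
```

```bash
python3 -m handwheel '0.03 0.02 -0.8 0 0; 0 0 -0.8 0 0; 0 0 -0.8 0 0; 0 0 -0.79 0 0; 0 0 0 0 0; 0 0 0 0 0; 0 0 0 0 1; 0 0 0 0 1; 0 0 0 0 1; 0 0 0 0 1; 0 0 0 0 1; 0 0 0 0 1' 60
python3 -m handwheel '0 0 0 0 1; 0 0 0 0 1; 0 0 0 0 1; 0 0 0 0 1; 0 0 0 0 1; 0 0 0 0 1'
python3 -m handwheel '0 0 0.4 0 1; 0 0 0.8 0 1; 0 0 0.8 0 1; 0 0 0.8 0 1; 0 0 0.8 0 1; 0 0 0.8 0 1; 0 0 0.4 0 1; 0 0 0 0 1;0 0 0 0 1'
python3 -m handwheel '-0.14 -0.948 0 0 1; -0.14 -0.948 0 0 1; -0.14 -0.948 0 0 1; -0.14 -0.948 0 0 1; -0.14 -0.948 0 0 1; -0.14 -0.948 0 0 1; -0.14 -0.948 0 0 1; 0 0 0 0 1; 0 0 0 0 1;0 0 0 0 1'
```

```text
clock: 31.23
eef_pos: [655.6, 218.3, 166.3]
eef_rot: [3.142, -0.001, 0.385]
wrist_force: [0.0, 0.1, 0.3]
finger_gap: 57.3
finger_force: 0.0
clock: 31.73
eef_pos: [655.6, 218.3, 165.8]
eef_rot: [-3.142, 0.0, 0.385]
wrist_force: [0.2, -0.2, 0.4]
finger_gap: 40.6
finger_force: 60.0
clock: 32.48
eef_pos: [655.7, 218.3, 357.2]
eef_rot: [3.142, 0.0, 0.385]
wrist_force: [-0.1, -0.0, -3.0]
finger_gap: 41.0
finger_force: 60.0
clock: 33.32
eef_pos: [616.1, -46.9, 356.1]
eef_rot: [-3.14, 0.002, 0.385]
wrist_force: [0.4, 0.2, -0.8]
finger_gap: 40.8
finger_force: 60.0
```

```bash
for i in 1 2; do python3 -m handwheel '0 0 -0.15 0 1; 0 0 -0.15 0 1; 0 0 -0.15 0 1; 0 0 -0.15 0 1; 0 0 -0.15 0 1; 0 0 -0.15 0 1; 0 0 -0.15 0 1'; done
python3 -m handwheel '0 0 -0.1 0 1; 0 0 -0.1 0 1; 0 0 0 0 1; 0 0 0 0 1'
python3 -m handwheel '0 0 -0.1 0 1; 0 0 -0.1 0 1; 0 0 0 0 1; 0 0 0 0 1'
```

```text
clock: 33.9
eef_pos: [616.6, -46.6, 316.7]
eef_rot: [3.141, -0.003, 0.385]
wrist_force: [-0.7, 1.8, 6.1]
finger_gap: 41.0
finger_force: 60.0
clock: 34.48
eef_pos: [616.9, -46.8, 275.1]
eef_rot: [3.14, -0.003, 0.385]
wrist_force: [0.7, 1.1, 8.4]
finger_gap: 40.7
finger_force: 60.0
clock: 34.82
eef_pos: [616.3, -46.9, 265.7]
eef_rot: [-3.141, -0.0, 0.385]
wrist_force: [0.3, 1.7, -0.5]
finger_gap: 40.7
finger_force: 60.0
clock: 35.15
eef_pos: [616.4, -47.0, 257.8]
eef_rot: [3.142, -0.0, 0.385]
wrist_force: [-0.8, 0.1, 2.0]
finger_gap: 40.8
finger_force: 60.0
```

```bash
python3 -m handwheel '0 0 -0.05 0 1; 0 0 0 0 1; 0 0 0 0 1'
python3 -m handwheel '0 0 -0.05 0 1; 0 0 0 0 1; 0 0 0 0 1'
```

```text
clock: 35.4
eef_pos: [616.9, -46.9, 257.7]
eef_rot: [3.14, -0.003, 0.385]
wrist_force: [-1.4, 2.4, 12.2]
finger_gap: 40.8
finger_force: 60.0
clock: 35.65
eef_pos: [617.4, -46.8, 257.6]
eef_rot: [3.139, -0.006, 0.385]
wrist_force: [-2.2, 3.2, 23.3]
finger_gap: 41.0
finger_force: 60.0
```

Two plugs are solid (foot 101.8 against 102, 23 N). Next I'll return the rod.

```bash
python3 -m handwheel '0 0 0.5 0 1; 0 0 1 0 1; 0 0 0.95 0 1; 0.137 0.946 0 0 1; 0.137 0.946 0 0 1; 0.137 0.946 0 0 1; 0.137 0.946 0 0 1; 0.137 0.946 0 0 1; 0.137 0.946 0 0 1; 0.137 0.946 0 0 1; 0 0 0 0 1; 0 0 0 0 1'
python3 -m handwheel '0 0 0 0 1; 0 0 -0.8 0 1; 0 0 -0.8 0 1; 0 0 -0.8 0 1; 0 0 0 0 1; 0 0 0 0 1'
```

```text
clock: 36.65
eef_pos: [654.6, 219.6, 350.2]
eef_rot: [-3.142, 0.002, 0.388]
wrist_force: [-0.1, -0.6, -1.2]
finger_gap: 40.7
finger_force: 60.0
clock: 37.15
eef_pos: [654.5, 216.4, 255.8]
eef_rot: [-3.142, 0.002, 0.383]
wrist_force: [1.0, -1.0, 0.1]
finger_gap: 41.0
finger_force: 60.0
```

```bash
python3 -m handwheel '0.02 0 -0.3 0 1; 0 0 -0.3 0 1; 0 0 -0.3 0 1; 0 0 -0.3 0 1; 0 0 -0.3 0 1; 0 0 -0.3 0 1; 0 0 -0.3 0 1; 0 0 -0.1 0 1; 0 0 0 0 1; 0 0 0 0 1'
python3 -m handwheel '0 0 -0.03 0 1; 0 0 0 0 0.45; 0 0 0 0 0.4; 0 0 0 0 0.2; 0 0 0 0 0; 0 0 0 0 0; 0 0 0 0 0; 0 0 0.8 0 0; 0 0 1 0 0; 0 0 1 0 0; 0 0 0.6 0 0; 0 0 0 0 0'
python3 -m handwheel '-0.9 -0.74 0 0 0; -0.9 -0.74 0 0 0; -0.9 -0.74 0 0 0; -0.9 -0.74 0 0 0; -0.9 -0.74 0 0 0; -0.9 -0.74 0 0 0; -0.3 -0.74 0 0 0; 0 0 0 0 0; 0 0 0 0 0; 0 0 0 0 0; 0 0 0 0 0'
python3 - <<'E'
from h import *
p,d,i=snap("w10"); plugs(p,i)
E
```

```text
clock: 37.98
eef_pos: [655.6, 217.8, 167.7]
eef_rot: [3.142, 0.0, 0.385]
wrist_force: [0.4, -0.2, -2.1]
finger_gap: 41.2
finger_force: 60.0
clock: 38.98
eef_pos: [656.4, 218.0, 309.6]
eef_rot: [3.14, -0.01, 0.385]
wrist_force: [-0.1, -0.2, 0.8]
finger_gap: 94.0
finger_force: 0.0
clock: 39.9
eef_pos: [452.6, 31.3, 302.3]
eef_rot: [-3.141, 0.001, 0.385]
wrist_force: [-0.1, -0.3, -1.3]
finger_gap: 94.3
finger_force: 0.0
white [356.  175.8  24.9  28. ] area 544.5 -> [459.6 -18.   45. ]
```

```bash
python3 -m handwheel '0.09 -0.62 0 0 0; 0.09 -0.62 0 0 0; 0 0 -1 0 0; 0 0 -1 0 0; 0 0 -1 0 0; 0 0 -1 0 0; 0 0 -1 0 0; 0 0 -1 0 0; 0 0 -0.65 0 0; 0 0 -0.3 0 0; 0 0 0 0 0; 0 0 0 0 0' 20
python3 -m handwheel '0 0 0 0 1; 0 0 0 0 1; 0 0 0 0 1; 0 0 0 0 1; 0 0 0 0 1; 0 0 0 0 1; 0 0 0 0 1; 0 0 0 0 1; 0 0 0 0 1; 0 0 0 0 1; 0 0 0 0 1' 20
python3 -m handwheel '0 0 0.5 0 1; 0 0 1 0 1; 0 0 1 0 1; 0 0 1 0 1; 0 0 1 0 1; 0 0 1 0 1; 0 0 1 0 1; 0 0 0.5 0 1; 0 0 0 0 1; 0 0 0 0 1'
python3 -m handwheel '0.65 -0.12 0 0 1; 0.65 -0.12 0 0 1; 0.65 -0.12 0 0 1; 0.65 -0.12 0 0 1; 0.65 -0.12 0 0 1; 0.65 -0.12 0 0 1; 0 0 0 0 1; 0 0 0 0 1; 0 0 0 0 1'
```

```text
clock: 40.95
eef_pos: [459.4, -18.4, 24.4]
eef_rot: [-3.141, 0.001, 0.386]
wrist_force: [0.1, 0.7, 0.7]
finger_gap: 94.4
finger_force: 0.0
clock: 41.87
eef_pos: [459.4, -18.9, 24.8]
eef_rot: [3.142, -0.0, 0.385]
wrist_force: [0.3, -0.0, 3.0]
finger_gap: 47.4
finger_force: 20.0
clock: 42.7
eef_pos: [459.5, -18.9, 304.8]
eef_rot: [3.141, -0.001, 0.385]
wrist_force: [0.4, -0.2, -1.8]
finger_gap: 47.4
finger_force: 20.0
clock: 43.45
eef_pos: [614.8, -47.5, 303.2]
eef_rot: [-3.14, 0.002, 0.385]
wrist_force: [-0.2, 0.2, -0.8]
finger_gap: 47.5
finger_force: 20.0
```

```bash
python3 -m handwheel '0.02 0 -0.9 0 1; 0 0 -0.9 0 1; 0 0 -0.7 0 1; 0 0 -0.2 0 1; 0 0 -0.2 0 1; 0 0 -0.15 0 1; 0 0 -0.1 0 1; 0 0 0 0 1; 0 0 0 0 1'
```

```text
clock: 44.2
eef_pos: [616.5, -47.8, 179.8]
eef_rot: [3.141, -0.001, 0.385]
wrist_force: [0.0, 0.3, -1.2]
finger_gap: 47.2
finger_force: 20.0
```

```bash
python3 -m handwheel '0 0 -0.1 0 1; 0 0 0 0 1; 0 0 0 0 0.4; 0 0 0 0 0.3; 0 0 0 0 0.2; 0 0 0 0 0; 0 0 0 0 0; 0 0 0.5 0 0; 0 0 1 0 0; 0 0 1 0 0; 0 0 0.5 0 0; 0 0 0 0 0'
python3 -m handwheel '-0.97 -0.4 0 0 0; -0.97 -0.4 0 0 0;0 0 0 0 0; 0 0 0 0 0; 0 0 0 0 0; 0 0 0 0 0'
python3 - <<'E'
from h import *
p,d,i=snap("w11")
m=(p[40:180,240:400].astype(int).min(-1)>130).astype(np.uint8)
cs,_=cv2.findContours(m,cv2.RETR_EXTERNAL,cv2.CHAIN_APPROX_NONE); c=max(cs,key=cv2.contourArea); print(cv2.fitEllipse(c))
E
python3 -m handwheel '0.359 0.928 0 0 0; 0.359 0.928 0 0 0; 0.359 0.928 0 0 0; 0.359 0.928 0 0 0; 0.359 0.928 0 0 0; 0.359 0.928 0 0 0; 0.359 0.928 0 0 0; 0.359 0.928 0 0 0; 0 0 0 0 0; 0 0 0 0 0; 0 0 0 0 0'
python3 - <<'E'
from h import *
p,d,i=snap("w12"); _,X=cloud("w",p,d,i)
m=(np.hypot(X[...,0]-655,X[...,1]-218)<50)&(X[...,2]>185)&(X[...,2]<210); print(cv2.minAreaRect(X[m][:,:2].astype(np.float32)),np.median(X[m][:,2]))
E
```

```text
clock: 45.2
eef_pos: [617.3, -47.8, 300.4]
eef_rot: [3.137, -0.007, 0.385]
wrist_force: [-0.4, 0.3, 0.4]
finger_gap: 94.0
finger_force: 0.0
clock: 45.7
eef_pos: [540.0, -79.2, 294.5]
eef_rot: [-3.142, -0.0, 0.385]
wrist_force: [0.6, -0.2, 0.3]
finger_gap: 94.0
finger_force: 0.0
((81.66615295410156, 69.53057861328125), (41.97611618041992, 45.4173469543457), 13.966729164123535)
clock: 46.67
eef_pos: [654.2, 217.6, 293.9]
eef_rot: [3.142, 0.001, 0.385]
wrist_force: [-0.3, -0.1, 0.0]
finger_gap: 94.2
finger_force: 0.0
((656.15234375, 218.04830932617188), (40.391822814941406, 40.74210739135742), 15.785387992858887) 195.42725688945947
```

```bash
python3 -m handwheel '0.04 0.02 -0.8 0 0; 0 0 -0.8 0 0; 0 0 -0.8 0 0; 0 0 -0.81 0 0; 0 0 0 0 0; 0 0 0 0 0; 0 0 0 0 1; 0 0 0 0 1; 0 0 0 0 1; 0 0 0 0 1; 0 0 0 0 1; 0 0 0 0 1' 60
python3 -m handwheel '0 0 0 0 1; 0 0 0 0 1; 0 0 0 0 1; 0 0 0 0 1; 0 0 0 0 1; 0 0 0 0 1'
python3 -m handwheel '0 0 0.4 0 1; 0 0 0.8 0 1; 0 0 0.8 0 1; 0 0 0.8 0 1; 0 0 0.8 0 1; 0 0 0.8 0 1; 0 0 0.4 0 1; 0 0 0 0 1;0 0 0 0 1'
python3 -m handwheel '-0.14 -0.948 0 0 1; -0.14 -0.948 0 0 1; -0.14 -0.948 0 0 1; -0.14 -0.948 0 0 1; -0.14 -0.948 0 0 1; -0.14 -0.948 0 0 1; -0.14 -0.948 0 0 1; 0 0 0 0 1; 0 0 0 0 1;0 0 0 0 1'
python3 -m handwheel '0 0 -0.15 0 1; 0 0 -0.15 0 1; 0 0 -0.15 0 1; 0 0 -0.15 0 1; 0 0 -0.15 0 1; 0 0 -0.15 0 1; 0 0 -0.15 0 1'
```

```text
clock: 47.72
eef_pos: [655.7, 218.3, 166.7]
eef_rot: [3.142, -0.0, 0.385]
wrist_force: [-0.4, -0.6, -0.7]
finger_gap: 57.3
finger_force: 0.0
clock: 48.22
eef_pos: [655.6, 218.3, 166.4]
eef_rot: [-3.142, -0.0, 0.385]
wrist_force: [-0.2, -0.1, 1.3]
finger_gap: 41.0
finger_force: 60.0
clock: 48.97
eef_pos: [655.8, 218.3, 357.7]
eef_rot: [-3.142, 0.0, 0.385]
wrist_force: [0.4, 0.2, -2.4]
finger_gap: 40.5
finger_force: 60.0
clock: 49.8
eef_pos: [616.2, -46.9, 356.6]
eef_rot: [-3.14, 0.002, 0.384]
wrist_force: [0.7, -0.6, -2.5]
finger_gap: 40.7
finger_force: 60.0
clock: 50.38
eef_pos: [616.7, -47.1, 317.0]
eef_rot: [3.14, -0.002, 0.385]
wrist_force: [-0.1, -0.6, 6.3]
finger_gap: 40.7
finger_force: 60.0
```

```bash
python3 -m handwheel '0 0 -0.1 0 1; 0 0 -0.1 0 1; 0 0 -0.1 0 1; 0 0 0 0 1; 0 0 0 0 1'
python3 -m handwheel '0 0 -0.06 0 1; 0 0 -0.06 0 1; 0 0 0 0 1; 0 0 0 0 1'
python3 -m handwheel '0 0 -0.04 0 1; 0 0 0 0 1; 0 0 0 0 1'
```

```text
clock: 50.8
eef_pos: [616.3, -47.1, 304.1]
eef_rot: [-3.142, 0.0, 0.385]
wrist_force: [-0.5, 0.2, -1.2]
finger_gap: 41.0
finger_force: 60.0
clock: 51.13
eef_pos: [617.1, -47.0, 303.2]
eef_rot: [3.139, -0.006, 0.385]
wrist_force: [-1.4, 0.1, 21.5]
finger_gap: 41.2
finger_force: 60.0
clock: 51.38
eef_pos: [617.4, -46.9, 303.1]
eef_rot: [3.138, -0.008, 0.385]
wrist_force: [-2.7, 0.6, 30.8]
finger_gap: 40.7
finger_force: 60.0
```

Step 1 is met: three plugs solid (foot 146.7 against 147) under 30 N. Next I'll measure the bowl and beads from two views.

```bash
python3 -m handwheel '0 0 0.5 0 1; 0 0 0.8 0 1; 0 0 0 0 1; 0 0 0 0 1'
python3 - <<'E'
from h import *
views=[]
for nm,(p,d,i) in (("w3",load("w3.npz")),("top",snap("t13","top"))):
    _,X=cloud("x",p,d,i)
    near=np.hypot(X[...,0]-550,X[...,1]+260)<95
    r=near&(X[...,2]>49)&(X[...,2]<62); q=X[r][:,:2].astype(np.float32); c,rad=cv2.minEnclosingCircle(q)
    rz=np.median(X[r][:,2]); print(nm,"rim",np.round(c,1),round(rad,1),"z",rz.round(1),"rect",[np.round(x,1) for x in cv2.minAreaRect(q)])
    m=(near&(X[...,2]>25)&(X[...,2]<36)&(np.hypot(X[...,0]-550,X[...,1]+260)<68)&(p.max(-1)>90)).astype(np.uint8)
    n,l,s,cc=cv2.connectedComponentsWithStats(m)
    for k in range(1,n):
        if s[k,4]>25:
            g=X[l==k]; c,rad=cv2.minEnclosingCircle(g[:,:2].astype(np.float32)); print("  bead",np.round(c,1),round(rad,1),"z",np.median(g[:,2]).round(1))
E
```

```text
clock: 51.72
eef_pos: [616.7, -47.1, 351.0]
eef_rot: [3.141, -0.002, 0.385]
wrist_force: [-0.4, 0.6, -1.8]
finger_gap: 40.7
finger_force: 60.0
w3 rim [ 546.5 -259.2] 79.4 z 54.1 rect [array([ 551.9, -259. ]), array([146.2, 158.1]), np.float64(2.3)]
  bead [ 597.6 -256.8] 14.0 z 29.4
  bead [ 566.6 -214.9] 13.6 z 29.5
  bead [ 549.  -261.4] 13.6 z 29.4
  bead [ 560.7 -301.8] 14.0 z 29.5
  bead [ 513.5 -233.8] 13.6 z 29.4
  bead [ 511.4 -286.6] 14.1 z 29.4
top rim [ 549.  -260.1] 79.5 z 55.6 rect [array([ 548.6, -259.8]), array([155.6, 156.8]), np.float64(45.8)]
  bead [ 599.4 -258.6] 13.8 z 30.5
  bead [ 567.9 -216.4] 13.8 z 31.2
  bead [ 562.2 -302.6] 13.3 z 31.3
  bead [ 550.5 -263.2] 13.6 z 31.4
  bead [ 515.1 -235.1] 13.6 z 30.4
  bead [ 512.6 -287.3] 13.5 z 31.4
```

```bash
python3 -m handwheel '-0.41 -0.8 0 0 1; -0.41 -0.8 0 0 1; -0.41 -0.8 0 0 1; -0.41 -0.8 0 0 1; -0.41 -0.8 0 0 1; 0 0 0 0 1; 0 0 0 0 1; 0 0 -0.7 0 1; 0 0 -0.7 0 1; 0 0 -0.7 0 1; 0 0 0 0 1; 0 0 0 0 1'
python3 - <<'E'
import numpy as np
c=np.array([548,-259.8]); p=np.array([534.5,-207.5]); out=[]; 
a=np.arange(112,355,13.5)
for k,t in enumerate(np.radians(a)):
    q=c+45*np.array([np.cos(t),np.sin(t)]); d=(q-p)/40; r=np.round(d,2); out.append(f"{r[0]} {r[1]} 0 0 1"); p=p+40*r
print(p,a[-1]); print("; ".join(out))
E
```

```text
clock: 52.77
eef_pos: [534.4, -206.1, 265.1]
eef_rot: [-3.139, 0.002, 0.386]
wrist_force: [0.3, 0.1, -1.4]
finger_gap: 40.6
finger_force: 60.0
[ 590.5 -273.9] 341.5
-0.08 -0.26 0 0 1; -0.24 -0.13 0 0 1; -0.19 -0.18 0 0 1; -0.15 -0.22 0 0 1; -0.09 -0.25 0 0 1; -0.04 -0.26 0 0 1; 0.03 -0.26 0 0 1; 0.09 -0.25 0 0 1; 0.15 -0.22 0 0 1; 0.19 -0.18 0 0 1; 0.23 -0.13 0 0 1; 0.25 -0.08 0 0 1; 0.27 -0.01 0 0 1; 0.26 0.05 0 0 1; 0.24 0.11 0 0 1; 0.21 0.16 0 0 1; 0.16 0.21 0 0 1; 0.11 0.24 0 0 1
```

```bash
python3 -m handwheel '0 0 -0.3 0 1; 0 0 -0.3 0 1; 0 0 -0.3 0 1; 0 0 -0.3 0 1; 0 0 -0.3 0 1; 0 0 -0.2 0 1; 0 0 0 0 1; 0 0 0 0 1'
python3 -m handwheel '0 0 -0.3 0 1; 0 0 -0.2 0 1; 0 0 -0.2 0 1; 0 0 0 0 1; 0 0 0 0 1'
```

```text
clock: 53.43
eef_pos: [534.9, -207.1, 199.0]
eef_rot: [3.141, -0.001, 0.385]
wrist_force: [-0.1, -0.0, -2.4]
finger_gap: 40.9
finger_force: 60.0
clock: 53.85
eef_pos: [534.3, -207.1, 169.4]
eef_rot: [-3.141, 0.001, 0.385]
wrist_force: [0.5, 0.4, -2.8]
finger_gap: 41.0
finger_force: 60.0
```

```bash
python3 -m handwheel '-0.08 -0.26 0 0 1; -0.24 -0.13 0 0 1; -0.19 -0.18 0 0 1; -0.15 -0.22 0 0 1; -0.09 -0.25 0 0 1; -0.04 -0.26 0 0 1; 0 0 0 0 1'
python3 -m handwheel '0.03 -0.26 0 0 1; 0.09 -0.25 0 0 1; 0.15 -0.22 0 0 1; 0.19 -0.18 0 0 1; 0.23 -0.13 0 0 1; 0.25 -0.08 0 0 1; 0 0 0 0 1'
python3 -m handwheel '0.27 -0.01 0 0 1; 0.26 0.05 0 0 1; 0.24 0.11 0 0 1; 0.21 0.16 0 0 1; 0.16 0.21 0 0 1; 0.11 0.24 0 0 1; 0 0 0 0 1; 0 0 0 0 1'
python3 - <<'E'
from h import *
p,d,i=snap("t14","top"); cv2.imwrite("pics/t14c.png",cv2.resize(p[170:270,330:460,::-1],None,fx=5,fy=5))
E
```

```text
clock: 54.43
eef_pos: [502.7, -261.3, 170.4]
eef_rot: [3.14, -0.001, 0.383]
wrist_force: [3.2, -0.5, -1.4]
finger_gap: 40.8
finger_force: 60.0
clock: 55.02
eef_pos: [541.3, -304.3, 169.1]
eef_rot: [-3.14, 0.001, 0.385]
wrist_force: [0.1, 2.1, -0.4]
finger_gap: 40.9
finger_force: 60.0
clock: 55.68
eef_pos: [590.8, -273.1, 170.3]
eef_rot: [3.14, -0.001, 0.386]
wrist_force: [0.1, -0.1, -2.1]
finger_gap: 40.7
finger_force: 60.0
```

View pics/t14c.png

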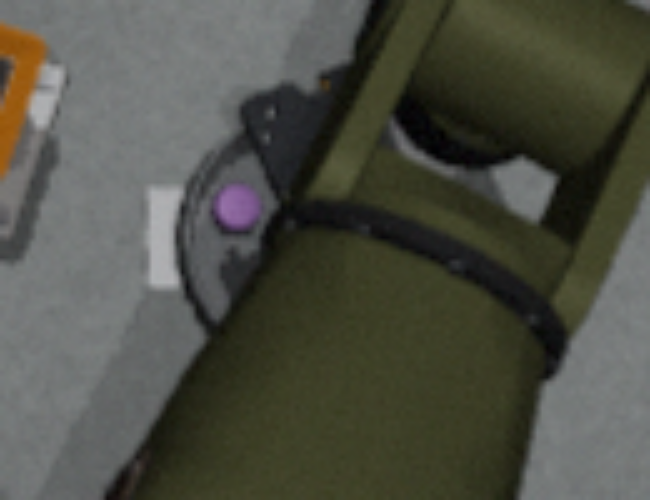

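The arm hides most of the bowl in this crop. The one visible bead, at (237,208), sits where B was, so it hasn't moved. I'll use the wrist and scene views.

```bash
cat >> h.py <<'E'
START=dict(A=(598.5,-257.7),B=(567.2,-215.6),C=(514.3,-234.5),D=(512,-287),E=(561.5,-302.2),O=(549.8,-262.3))
def beads(p,d,i):
    _,X=cloud("x",p,d,i)
    near=np.hypot(X[...,0]-548,X[...,1]+260)<72
    m=(near&(X[...,2]>24)&(X[...,2]<36)&(p.max(-1)>90)).astype(np.uint8)
    n,l,s,cc=cv2.connectedComponentsWithStats(m)
    for k in range(1,n):
        if s[k,4]>25:
            g=X[l==k]; c,rad=cv2.minEnclosingCircle(g[:,:2].astype(np.float32)); rgb=p[l==k].mean(0)
            print("  bead","purple" if rgb[0]-rgb[1]>15 else "white",np.round(c,1),"r",round(rad,1),"pix",cc[k].round(),"to starts",{n:round(float(np.hypot(c[0]-x,c[1]-y))) for n,(x,y) in START.items()})
E
python3 - <<'E'
from h import *
p,d,i=snap("w15"); beads(p,d,i)
p,d,i=snap("s15","scene"); print("scene");beads(p,d,i)
a=at(i,(548,-260,20)).astype(int); q=cv2.resize(p[a[1]-40:a[1]+40,a[0]-60:a[0]+60,::-1],(600,400))
w=np.load("w15.npz")["p"][...,::-1]; w=cv2.resize(w,(480,300)); o=np.zeros((600,640,3),np.uint8); o[:300,:480]=w; o[300:,:450]=cv2.resize(q,(450,300)); cv2.imwrite("pics/c15.png",o)
E
```

```text
bead white [ 606.3 -245.9] r 13.8 pix [304. 166.] to starts {'A': 14, 'B': 49, 'C': 93, 'D': 103, 'E': 72, 'O': 59}
  bead purple [ 566.3 -215.3] r 13.7 pix [265. 188.] to starts {'A': 53, 'B': 1, 'C': 55, 'D': 90, 'E': 87, 'O': 50}
  bead white [ 590.3 -300.7] r 14.1 pix [346. 196.] to starts {'A': 44, 'B': 88, 'C': 101, 'D': 80, 'E': 29, 'O': 56}
  bead purple [ 556.5 -256.6] r 5.9 pix [298. 210.] to starts {'A': 42, 'B': 42, 'C': 48, 'D': 54, 'E': 46, 'O': 9}
scene
  bead purple [ 531.7 -316.4] r 15.1 pix [224. 218.] to starts {'A': 89, 'B': 107, 'C': 84, 'D': 35, 'E': 33, 'O': 57}
  bead purple [ 550.6 -257.2] r 13.1 pix [246. 221.] to starts {'A': 48, 'B': 45, 'C': 43, 'D': 49, 'E': 46, 'O': 5}
  bead purple [ 566.3 -215.1] r 13.1 pix [260. 223.] to starts {'A': 53, 'B': 1, 'C': 55, 'D': 90, 'E': 87, 'O': 50}
```

View pics/c15.png

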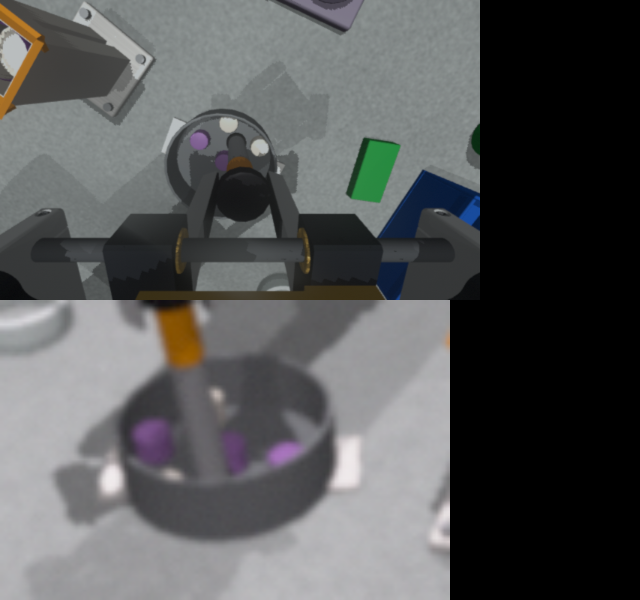

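The beads partly slipped past along the wall: D at (152,440) and B at (285,455) in the lower crop. A and E are in the upper crop at (228,125) and (259,147). I'll continue the stir at a larger radius, then push through the centre.

Run:
```python
import numpy as np
c=np.array([548,-259.8]); p=np.array([590.8,-273.1]); out=[]
for t in np.radians([350,1,12,23,34,45,56,67]):
    q=c+51*np.array([np.cos(t),np.sin(t)]); r=np.round((q-p)/40,2); out.append(f"{r[0]} {r[1]} 0 0 1"); p=p+40*r
print(p,"; ".join(out)); print((np.array([549,-256])-p)/40)
```

```text
[ 568.  -212.7] 0.19 0.11 0 0 1; 0.01 0.24 0 0 1; -0.02 0.25 0 0 1; -0.08 0.23 0 0 1; -0.11 0.22 0 0 1; -0.16 0.18 0 0 1; -0.19 0.16 0 0 1; -0.21 0.12 0 0 1
[-0.475  -1.0825]
```

```bash
python3 -m handwheel '0.19 0.11 0 0 1; 0.01 0.24 0 0 1; -0.02 0.25 0 0 1; -0.08 0.23 0 0 1; -0.11 0.22 0 0 1; -0.16 0.18 0 0 1; -0.19 0.16 0 0 1; -0.21 0.12 0 0 1; 0 0 0 0 1; 0 0 0 0 1'
python3 -m handwheel '-0.1 -0.22 0 0 1; -0.1 -0.22 0 0 1; -0.1 -0.22 0 0 1; -0.09 -0.22 0 0 1; -0.09 -0.21 0 0 1; 0 0 0 0 1; 0 0 0 0 1'
python3 - <<'E'
from h import *
for n in("wrist","scene","top"):
    print(n); beads(*snap("b16"+n,n))
E
```

```text
clock: 56.67
eef_pos: [567.6, -212.7, 170.4]
eef_rot: [3.141, -0.0, 0.385]
wrist_force: [0.2, -3.5, -2.2]
finger_gap: 41.3
finger_force: 60.0
clock: 57.25
eef_pos: [548.2, -257.4, 169.9]
eef_rot: [-3.141, -0.0, 0.384]
wrist_force: [-0.3, 0.1, -3.0]
finger_gap: 40.9
finger_force: 60.0
wrist
  bead white [ 597.1 -226.9] r 13.8 pix [314. 135.] to starts {'A': 31, 'B': 32, 'C': 83, 'D': 104, 'E': 83, 'O': 59}
  bead purple [ 550.  -199.5] r 13.8 pix [274. 166.] to starts {'A': 76, 'B': 24, 'C': 50, 'D': 95, 'E': 103, 'O': 63}
  bead white [ 590.3 -301.1] r 13.8 pix [375. 167.] to starts {'A': 44, 'B': 89, 'C': 101, 'D': 80, 'E': 29, 'O': 56}
  bead purple [ 546.4 -294.5] r 13.5 pix [354. 199.] to starts {'A': 64, 'B': 82, 'C': 68, 'D': 35, 'E': 17, 'O': 32}
  bead purple [ 528.8 -316.9] r 12.6 pix [368. 222.] to starts {'A': 91, 'B': 108, 'C': 84, 'D': 34, 'E': 36, 'O': 59}
scene
  bead purple [ 536.7 -304.1] r 27.7 pix [228. 220.] to starts {'A': 77, 'B': 94, 'C': 73, 'D': 30, 'E': 25, 'O': 44}
  bead purple [ 549.5 -199.5] r 14.1 pix [265. 219.] to starts {'A': 76, 'B': 24, 'C': 50, 'D': 95, 'E': 103, 'O': 63}
top
  bead white [ 599.4 -227.3] r 13.5 pix [381. 200.] to starts {'A': 30, 'B': 34, 'C': 85, 'D': 106, 'E': 84, 'O': 61}
  bead purple [ 551.9 -198.9] r 12.6 pix [371. 217.] to starts {'A': 75, 'B': 23, 'C': 52, 'D': 97, 'E': 104, 'O': 63}
```

Five beads have shifted 24 mm or more. C is hidden behind the gripper, so I'll put the foot over C's starting place, which forces it away.

```bash
python3 -m handwheel '-0.2 -0.01 0 0 1; -0.2 -0.01 0 0 1; -0.2 -0.01 0 0 1; -0.2 -0.01 0 0 1; 0 0 0 0 1; 0 0 0 0 1'
python3 -m handwheel '0 0.2 0 0 1; 0 0.2 0 0 1; 0 0.2 0 0 1; 0 0 0 0 1; 0 0 0 0 1'
python3 - <<'E'
from h import *
for n in("wrist","scene","top"):
    print(n); beads(*snap("b17"+n,n))
E
```

```text
clock: 57.9
eef_pos: [516.1, -258.3, 170.2]
eef_rot: [3.142, -0.0, 0.384]
wrist_force: [1.6, 0.8, -2.1]
finger_gap: 40.8
finger_force: 60.0
clock: 58.32
eef_pos: [516.6, -233.7, 170.0]
eef_rot: [3.142, 0.0, 0.386]
wrist_force: [-0.2, 0.2, -1.8]
finger_gap: 40.7
finger_force: 60.0
wrist
  bead white [ 597.  -226.9] r 13.8 pix [346. 114.] to starts {'A': 31, 'B': 32, 'C': 83, 'D': 104, 'E': 83, 'O': 59}
  bead purple [ 550.1 -199.8] r 13.7 pix [305. 147.] to starts {'A': 75, 'B': 23, 'C': 50, 'D': 95, 'E': 103, 'O': 63}
  bead white [ 590.5 -301.2] r 13.7 pix [408. 148.] to starts {'A': 44, 'B': 89, 'C': 101, 'D': 80, 'E': 29, 'O': 56}
  bead purple [ 546.  -294.7] r 13.7 pix [385. 183.] to starts {'A': 64, 'B': 82, 'C': 68, 'D': 35, 'E': 17, 'O': 33}
  bead purple [ 528.5 -317.1] r 13.3 pix [396. 205.] to starts {'A': 92, 'B': 109, 'C': 84, 'D': 34, 'E': 36, 'O': 59}
  bead white [ 489.3 -275.8] r 12.7 pix [350. 222.] to starts {'A': 111, 'B': 99, 'C': 48, 'D': 25, 'E': 77, 'O': 62}
scene
  bead white [ 490.1 -275. ] r 14.6 pix [241. 209.] to starts {'A': 110, 'B': 97, 'C': 47, 'D': 25, 'E': 76, 'O': 61}
  bead purple [ 539.  -305.2] r 28.0 pix [228. 220.] to starts {'A': 76, 'B': 94, 'C': 75, 'D': 33, 'E': 23, 'O': 44}
  bead purple [ 550.6 -199.4] r 13.2 pix [265. 219.] to starts {'A': 76, 'B': 23, 'C': 50, 'D': 96, 'E': 103, 'O': 63}
top
  bead white [ 598.6 -228.3] r 13.3 pix [381. 200.] to starts {'A': 29, 'B': 34, 'C': 85, 'D': 105, 'E': 83, 'O': 59}
  bead purple [ 553.  -199.4] r 13.0 pix [372. 215.] to starts {'A': 74, 'B': 22, 'C': 52, 'D': 97, 'E': 103, 'O': 63}
```

All six beads are at least 23 mm from their starts and still in the bowl. Next I'll return the rod to the stand.

```bash
python3 -m handwheel '0 0 0.4 0 1; 0 0 0.8 0 1; 0 0 0.9 0 1; 0 0 0.9 0 1; 0 0 0.9 0 1; 0 0 0.7 0 1; 0 0 0 0 1; 0 0 0 0 1'
python3 -m handwheel '0.29 0.9 0 0 1; 0.29 0.9 0 0 1; 0.29 0.9 0 0 1; 0.29 0.9 0 0 1; 0.29 0.9 0 0 1; 0.29 0.9 0 0 1; 0.29 0.9 0 0 1; 0.29 0.9 0 0 1; 0.29 0.9 0 0 1; 0.29 0.9 0 0 1; 0.29 0.9 0 0 1; 0.29 0.9 0 0 1'
python3 -m handwheel '0 0 0 0 1; 0 0 0 0 1; 0 0 0 0 1; 0 0 0 0 1'
```

```text
clock: 59.13
eef_pos: [516.6, -234.7, 354.9]
eef_rot: [3.14, -0.001, 0.384]
wrist_force: [-0.2, 0.7, -1.7]
finger_gap: 40.7
finger_force: 60.0
clock: 60.13
eef_pos: [655.8, 199.3, 351.7]
eef_rot: [-3.141, 0.003, 0.385]
wrist_force: [-0.0, -1.1, -0.7]
finger_gap: 41.0
finger_force: 60.0
clock: 60.47
eef_pos: [655.6, 196.5, 353.5]
eef_rot: [3.142, 0.001, 0.384]
wrist_force: [-0.2, -0.0, -2.1]
finger_gap: 40.8
finger_force: 60.0
```

```bash
python3 -m handwheel '0 0.27 0 0 1; 0 0.27 0 0 1; 0 0 -0.8 0 1; 0 0 -0.8 0 1; 0 0 -0.8 0 1; 0 0 0 0 1; 0 0 0 0 1; 0 0 0 0 1'
python3 - <<'E'
from h import *
p,d,i=snap("s18","scene"); cv2.imwrite("pics/s18c.png",cv2.resize(p[90:270,360:520,::-1],None,fx=3.3,fy=3.3))
E
```

```text
clock: 61.13
eef_pos: [656.2, 219.7, 260.7]
eef_rot: [3.141, -0.003, 0.385]
wrist_force: [0.6, 0.0, -0.8]
finger_gap: 40.7
finger_force: 60.0
```

View pics/s18c.png

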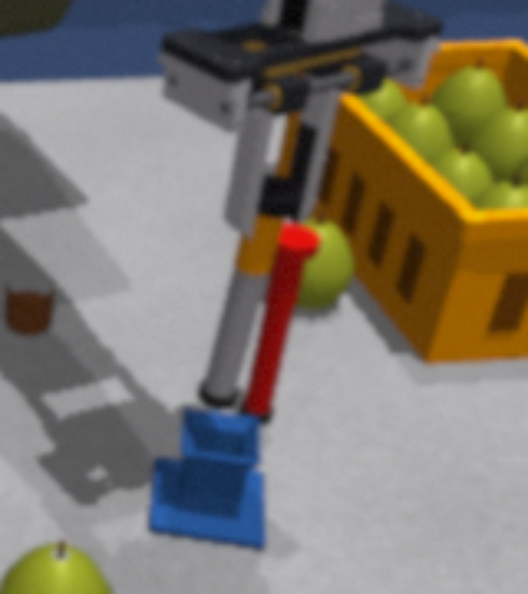

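The rod hangs straight, with its foot at (220,395) just above the stand well at (220,430). I'll lower it.

```bash
python3 -m handwheel '0 0 -0.3 0 1; 0 0 -0.3 0 1; 0 0 -0.3 0 1; 0 0 -0.3 0 1; 0 0 0 0 1; 0 0 0 0 1'
python3 -m handwheel '0 0 -0.3 0 1; 0 0 -0.3 0 1; 0 0 -0.3 0 1; 0 0 -0.15 0 1; 0 0 0 0 1; 0 0 0 0 1'
```

```text
clock: 61.68
eef_pos: [655.5, 219.6, 209.6]
eef_rot: [-3.141, 0.0, 0.385]
wrist_force: [0.7, 2.8, -2.6]
finger_gap: 40.8
finger_force: 60.0
clock: 62.18
eef_pos: [655.4, 219.0, 166.7]
eef_rot: [-3.142, 0.002, 0.385]
wrist_force: [0.3, 1.1, -2.3]
finger_gap: 40.9
finger_force: 60.0
```

```bash
python3 -m handwheel '0 0 -0.02 0 1; 0 0 0 0 0.45; 0 0 0 0 0.4; 0 0 0 0 0.2; 0 0 0 0 0; 0 0 0 0 0; 0 0 0 0 0; 0 0 0.8 0 0; 0 0 1 0 0; 0 0 1 0 0; 0 0 0.6 0 0; 0 0 0 0 0'
python3 -m handwheel '-0.7 -0.43 0 0 0; -0.7 -0.43 0 0 0; -0.7 -0.43 0 0 0; -0.7 -0.43 0 0 0; 0 0 0 0 0; 0 0 0 0 0; 0 0 0 0 0; 0 0 0 0 0'
python3 - <<'E'
from h import *
p,d,i=snap("w19"); _,X=cloud("w",p,d,i)
m=(np.hypot(X[...,0]-655,X[...,1]-218)<50)&(X[...,2]>185)&(X[...,2]<215); print("knob",cv2.minAreaRect(X[m][:,:2].astype(np.float32)),np.median(X[m][:,2]))
p,d,i=snap("t19","top"); beads(p,d,i)
_,X=cloud("t",p,d,i)
for n,(x,y) in dict(block=(619,-486),tape=(330,-457),pear=(790,57)).items():
    m=(np.hypot(X[...,0]-x,X[...,1]-y)<75)&(X[...,2]>14); print(n,[np.round(v,1) for v in cv2.minAreaRect(X[m][:,:2].astype(np.float32))])
cv2.imwrite("pics/t19c.png",cv2.resize(p[130:330,180:500,::-1],None,fx=2.4,fy=2.4))
E
```

```text
clock: 63.18
eef_pos: [656.5, 219.5, 310.1]
eef_rot: [3.14, -0.009, 0.385]
wrist_force: [-0.0, -1.2, 0.5]
finger_gap: 93.7
finger_force: 0.0
clock: 63.85
eef_pos: [544.3, 150.9, 302.7]
eef_rot: [-3.141, 0.0, 0.385]
wrist_force: [0.7, 0.7, -0.2]
finger_gap: 94.2
finger_force: 0.0
knob ((653.349853515625, 215.12705993652344), (40.41292190551758, 41.21541213989258), 63.464969635009766) 195.57843086086928
  bead white [ 599.8 -227.6] r 13.4 pix [381. 200.] to starts {'A': 30, 'B': 35, 'C': 86, 'D': 106, 'E': 84, 'O': 61}
  bead white [ 591.6 -302.1] r 13.3 pix [406. 203.] to starts {'A': 45, 'B': 90, 'C': 103, 'D': 81, 'E': 30, 'O': 58}
  bead purple [ 552.1 -200.4] r 13.3 pix [372. 216.] to starts {'A': 74, 'B': 21, 'C': 51, 'D': 95, 'E': 102, 'O': 62}
  bead purple [ 538.1 -306.1] r 27.2 pix [408. 221.] to starts {'A': 77, 'B': 95, 'C': 75, 'D': 32, 'E': 24, 'O': 45}
  bead white [ 490. -277.] r 13.5 pix [398. 237.] to starts {'A': 110, 'B': 99, 'C': 49, 'D': 24, 'E': 76, 'O': 62}
block [array([ 619.4, -487.1]), array([99.4, 52. ]), np.float64(13.5)]
tape [array([ 330.6, -457.8]), array([89.2, 87.8]), np.float64(63.0)]
pear [array([790.5,  57.4]), array([78.6, 80.1]), np.float64(38.8)]
```

View pics/t19c.png

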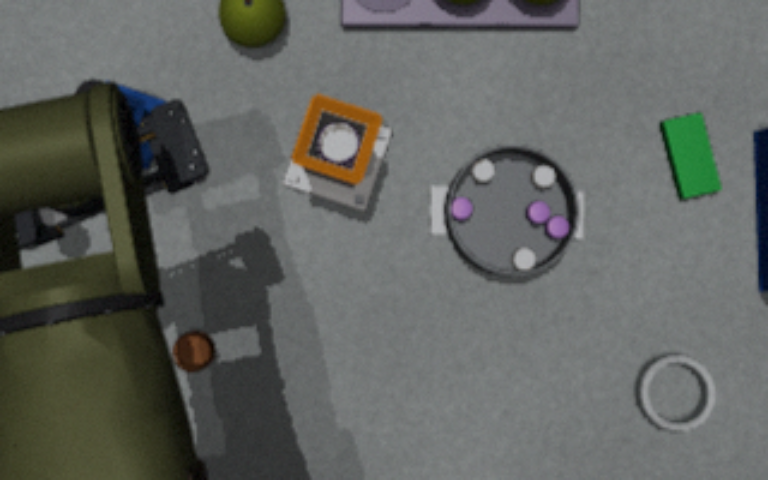

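The view shows all six beads in the bowl around (510,210), the plug stack in the tube at (340,143), and the block and tape unmoved. The rod stands upright in its stand, with the knob at z=195.6. I'm handing in the job.

```bash
python3 -c "
from cell import *
print(sign_off())"
```

```text
the job is handed in; nothing more can be done
None
```

I handed the job in at about 64 s on the robot's clock; sign-off returned no verdict. My measurements show all three plugs solid on the tube floor after a final push of about 30 N, every bead moved at least 20 mm and still in the bowl, the rod released upright in its stand, and the block, tape and nearest pear unmoved (second pear not re-measured).

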